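# Load the silversmith's balance display bar

## Robot

A 7-joint arm with a two-finger parallel gripper is mounted at the origin on the work surface. World frame = base frame: x ahead of the robot, y to its left, z up, the work surface at z = 0. Lengths are in m, angles in rad, forces in N, time in s.
With the tool pointing down it reaches from about 0.4 to 0.85 m from the base axis. Payload 10.4 kg.
Tool frame: the origin (TCP) lies midway between the tips of the shut fingers; the grasp point (between the pads) lies 19 mm behind it; z points along the fingers, x is the direction in which the jaws open and shut, and the axes are right-handed (so a half turn about z gives the same grasp; the last joint's range is limited). The gripper opens to 85 mm and grips with 20 to 120 N. Pads are 22 mm wide; open, the fingers measure 114 mm over their backs; the gripper's body (76 mm by 85 mm) begins 54 mm behind the grasp point. The pads swing forward as they close: fully open they stand 13 mm farther back than shut.
Start: joints at [-1.155, 0.332, -0.065, 1.46, 0.022, 1.35, -0.088], TCP at [0.266, 0.566, 0.193] pointing down, gripper open.
Joint ranges: [-2.6, 2.6], [-0.5, 2.12], [-1.47, 1.34], [0.16, 2.42], [-1.27, 4.41], [0.06, 2.06], [-2.6, 2.6]. Speed limits (rad/s): [2.22, 2.22, 2.79, 2.79, 3.14, 3.14, 3.14].

## Interface

Orientations are given as a unit quaternion [w, x, y, z].
In Python, from workcell import * gives the robot as it stands.
- The arm moves only by the tool servo_tool, never from a script. Its argument "moves" is one flat list of numbers, 5 for each row, row after row: the closure, from 0 (fully open) to 1 (shut), then the shift along the tool's x, y, z scaled (see below), then the turn about the tool's z scaled (see below). In form: [hand, tx, ty, tz, yaw, hand, tx, ty, tz, yaw, ...]. A call has 1 to 10 rows; each row shifts and turns the pose as measured when the row begins, along the tool's axes as they then stand; what a row does not reach is not made up. The controller multiplies each number of a shift by 30 mm and each number of a turn by 0.12 rad. A row lasts 1/12 s, in which the tool goes at most 41.7 mm and 7.16 degrees, less where a joint would pass 70% of its speed; a pose out of reach is approached as far as the arm can. A call with a number of a shift or a turn outside -1 to 1 is refused whole. A call with a gripper value outside its range is refused whole. The fingers move at their own pace and stop on an object; the grip force is fixed at half the most. Time passes only in rows, so rows that do not move let the fingers close. It gives the time, the measured TCP pose, the force and the opening at its end, in the units of the state.
- state(): the state, without advancing time (a new reading comes with each control period).
- snapshot(name): name is "scene" or "top" or "wrist"; returns a dict with "image" (400x640x3 uint8, red, green, blue), "z_map" (400x640 float32, m along the optical axis (not along the pixel's ray), 0 where there is no reading), "mtx" (3x3 intrinsics, pixels), "T" (4x4, takes a point from camera to world coordinates); the wrist camera has in their place "tool_from_camera" (4x4, takes a point from camera to tool coordinates, whose origin is the TCP and whose axes are the tool frame's). Camera axes: x right, y up, looking along -z (the intrinsics and any distortion apply to the point x, -y, -z); pixel columns grow to the right and rows downward; lengths in m; the calibration is good to about 2 mm. A picture is of the moment at which its call begins: read the wrist's pose just before it.
- finish_job(): hands the job in, once; it reports no verdict.
The state is a dict: "clock": time; "joint_positions": joint angles; "dq": joint speeds; "joint_efforts": joint torques, N m; "ee_pos": TCP position; "eef_rot": TCP orientation; "wrist_force": force on the tool from outside, world axes, zero at the start; "ft_torque": the same for the moment, N m; "opening": finger opening in m.
Only numpy, scipy, OpenCV 4.12 (cv2) and the standard library are available. Lean on these libraries where they do the work, as an engineer would, in place of code of your own. Each camera call takes 0.05 s, during which the arm holds its last target.

## Task

Hang the three silver pots on the balance stand by their bails, turn about so that the tilting bar keeps its balance and never goes over to its stop: first a small pot on either left pin, then the big pot on the right pin, then the other small pot on the free left pin. Feel gently for each pin's flange, never pushing hard against the bar, lay the bail down into the thin neck in front of the flange, and let go only when the pin bears the pot; leave the bar level and at rest, and the other things on the table where they are.

Things in the scene. Friction and masses are not known exactly. Their poses are not given: they have to be found in the camera images.
- small_a: one of two alike small silver pots, body 52 mm across and 52 mm tall, with a stiff bail handle; origin at the middle of its underside, z up; about 250 g (within 6 per cent), 147 mm tall over all, standing upright at the start
- small_a_grip (a point): centre of the small_a pot's flat wooden grip: an upright tab 12 mm thick along its y, 22 mm wide along its x, 40 mm tall, on a 6 mm stem above the bail's top. Grip it across its y. But for the stem, the pot is clear for 28 mm below this point
- small_a_eye (a point): underside of the top of the small_a pot's bail, 34 mm straight below the grip's centre and 93 mm above its foot. The bail is an arch of 6 mm rod in the pot's own y-z plane, its opening runs along the pot's x (either way round), its top is an inverted V (each side falls at 45 degrees), so that it centres itself on a pin
- small_b: the other small silver pot, same as small_a, body 52 mm across and 52 mm tall, with a stiff bail handle; origin at the middle of its underside, z up; about 250 g (within 6 per cent), 147 mm tall over all, standing upright at the start
- small_b_grip (a point): centre of the small_b pot's flat wooden grip: an upright tab 12 mm thick along its y, 22 mm wide along its x, 40 mm tall, on a 6 mm stem above the bail's top. Grip it across its y. But for the stem, the pot is clear for 28 mm below this point
- small_b_eye (a point): underside of the top of the small_b pot's bail, 34 mm straight below the grip's centre and 93 mm above its foot. The bail is an arch of 6 mm rod in the pot's own y-z plane, its opening runs along the pot's x (either way round), its top is an inverted V (each side falls at 45 degrees), so that it centres itself on a pin
- big: the big silver pot, body 68 mm across and 66 mm tall, with a stiff bail handle; origin at the middle of its underside, z up; about 500 g (within 6 per cent), 168 mm tall over all, standing upright at the start
- big_grip (a point): centre of the big pot's flat wooden grip: an upright tab 12 mm thick along its y, 22 mm wide along its x, 40 mm tall, on a 6 mm stem above the bail's top. Grip it across its y. But for the stem, the pot is clear for 28 mm below this point
- big_eye (a point): underside of the top of the big pot's bail, 34 mm straight below the grip's centre and 114 mm above its foot. The bail is an arch of 6 mm rod in the pot's own y-z plane, its opening runs along the pot's x (either way round), its top is an inverted V (each side falls at 45 degrees), so that it centres itself on a pin
- stand: wooden balance stand, foot 150 x 200 mm, post behind the bar; origin 45 mm in front of the post's middle, under the bar's pivot, on the table; its -x faces the robot, its y runs to the left; fixed
- bar (a joint): tilt of the bar (16 x 360 x 20 mm) about its middle, 215 mm above the table over the stand's origin, rad; 0 is level, negative is left (+y) end down. A soft spring, 1.8 N m per rad, brings the unloaded bar level, so a pin sinks under the weight laid on it (30 mm for a small pot alone on the outer pin). Stops at 0.30 either way
- root_outer (a point): on the bar's front face at the axis of the outer left pin, 150 mm left of the pivot. Each pin stands level out of the bar along this frame's -x, towards the robot. From its tip: a thick part of radius 7 mm, 21 mm long; a thin neck of radius 3 mm, 9 mm long; a round flange of radius 15 mm. The bail's rod belongs in the neck: its eye point then sits 5 to 6 mm above the pin's axis (11 mm on the thick part)
- root_inner (a point): the same for the inner left pin, 70 mm left of the pivot. How far each pin stands out differs, and is not measured: the flange's front face is 10 to 22 mm, the pin's tip 43 to 55 mm, in front of the bar's face. Find it by feel: with the eye point 14 to 15 mm above the pin's axis, slide the bail gently along until it meets the flange (which does not give), then lower it
- root_right (a point): the same for the only right pin, 110 mm right of the pivot, same shape, with its own unmeasured stand-out
- cup1: bystander: small silver cup, 60 mm across, 45 mm tall, origin under its middle
- cup2: bystander: another such cup
- bangle1: bystander: bangle lying flat, 66 mm across, 10 mm tall
- bangle2: bystander: bangle lying flat, 68 mm across, 16 mm tall
- bangle3: bystander: bangle lying flat, 62 mm across, 8 mm tall
- hammer: bystander: chasing hammer, 200 mm long, lying on the table
- pitchblock: bystander: wooden block 90 x 60 x 25 mm
Things that resemble listed ones, but are neither listed nor needed, are in the scene too. Leave any turquoise look-alike of the small_b alone. Leave any yellow look-alike of the big alone.

How it is judged:
On the way, in this order (a step that is already met when the one before it is completed fails the run):
1. one small pot hangs, let go, in the neck of a left pin; the other small pot still stands on the table and the big pot does not hang (((x of small_a_eye in the frame of root_outer between -0.04 and -0.008 m and y of small_a_eye in the frame of root_outer between -0.008 and 0.008 m and z of small_a_eye in the frame of root_outer between 0 and 0.0085 m and contact force between the fingers and small_a below 0.05 N) or (x of small_a_eye in the frame of root_inner between -0.04 and -0.008 m and y of small_a_eye in the frame of root_inner between -0.008 and 0.008 m and z of small_a_eye in the frame of root_inner between 0 and 0.0085 m and contact force between the fingers and small_a below 0.05 N) or (x of small_b_eye in the frame of root_outer between -0.04 and -0.008 m and y of small_b_eye in the frame of root_outer between -0.008 and 0.008 m and z of small_b_eye in the frame of root_outer between 0 and 0.0085 m and contact force between the fingers and small_b below 0.05 N) or (x of small_b_eye in the frame of root_inner between -0.04 and -0.008 m and y of small_b_eye in the frame of root_inner between -0.008 and 0.008 m and z of small_b_eye in the frame of root_inner between 0 and 0.0085 m and contact force between the fingers and small_b below 0.05 N)) and height (world z) of any of small_a_eye, small_b_eye below 0.12 m and not (x of big_eye in the frame of root_right between -0.04 and -0.008 m and y of big_eye in the frame of root_right between -0.008 and 0.008 m and z of big_eye in the frame of root_right between 0 and 0.0085 m and contact force between the fingers and big below 0.05 N)), for 0.2 s.
2. the big pot hangs, let go, in the neck of the right pin, with one small pot on the left and the other still on the table (((x of small_a_eye in the frame of root_outer between -0.04 and -0.008 m and y of small_a_eye in the frame of root_outer between -0.008 and 0.008 m and z of small_a_eye in the frame of root_outer between 0 and 0.0085 m and contact force between the fingers and small_a below 0.05 N) or (x of small_a_eye in the frame of root_inner between -0.04 and -0.008 m and y of small_a_eye in the frame of root_inner between -0.008 and 0.008 m and z of small_a_eye in the frame of root_inner between 0 and 0.0085 m and contact force between the fingers and small_a below 0.05 N) or (x of small_b_eye in the frame of root_outer between -0.04 and -0.008 m and y of small_b_eye in the frame of root_outer between -0.008 and 0.008 m and z of small_b_eye in the frame of root_outer between 0 and 0.0085 m and contact force between the fingers and small_b below 0.05 N) or (x of small_b_eye in the frame of root_inner between -0.04 and -0.008 m and y of small_b_eye in the frame of root_inner between -0.008 and 0.008 m and z of small_b_eye in the frame of root_inner between 0 and 0.0085 m and contact force between the fingers and small_b below 0.05 N)) and height (world z) of any of small_a_eye, small_b_eye below 0.12 m and x of big_eye in the frame of root_right between -0.04 and -0.008 m and y of big_eye in the frame of root_right between -0.008 and 0.008 m and z of big_eye in the frame of root_right between 0 and 0.0085 m and contact force between the fingers and big below 0.05 N), for 0.2 s.
3. the other small pot hangs, let go, in the neck of the free left pin (((x of small_a_eye in the frame of root_outer between -0.04 and -0.008 m and y of small_a_eye in the frame of root_outer between -0.008 and 0.008 m and z of small_a_eye in the frame of root_outer between 0 and 0.0085 m and contact force between the fingers and small_a below 0.05 N) or (x of small_a_eye in the frame of root_inner between -0.04 and -0.008 m and y of small_a_eye in the frame of root_inner between -0.008 and 0.008 m and z of small_a_eye in the frame of root_inner between 0 and 0.0085 m and contact force between the fingers and small_a below 0.05 N)) and ((x of small_b_eye in the frame of root_outer between -0.04 and -0.008 m and y of small_b_eye in the frame of root_outer between -0.008 and 0.008 m and z of small_b_eye in the frame of root_outer between 0 and 0.0085 m and contact force between the fingers and small_b below 0.05 N) or (x of small_b_eye in the frame of root_inner between -0.04 and -0.008 m and y of small_b_eye in the frame of root_inner between -0.008 and 0.008 m and z of small_b_eye in the frame of root_inner between 0 and 0.0085 m and contact force between the fingers and small_b below 0.05 N)) and x of big_eye in the frame of root_right between -0.04 and -0.008 m and y of big_eye in the frame of root_right between -0.008 and 0.008 m and z of big_eye in the frame of root_right between 0 and 0.0085 m and contact force between the fingers and big below 0.05 N), for 0.2 s.
At the end, for the whole second after the job is handed in: Both small pots hang in the necks of the two left pins and the big pot in the neck of the right pin (bail within 8 mm sideways of the pin's axis, and dropped in, its underside less than 8.5 mm above the axis), none held by the fingers; the bar is level within 0.08 rad and at rest (below 0.05 rad/s) (all of step 3 and value of joint bar between -0.08 and 0.08 rad and velocity of joint bar between -0.05 and 0.05 rad/s); the robot touches nothing.
It fails at once if the bar goes over to its stop (tilt beyond 0.265 rad) (value of joint bar above 0.265 rad or value of joint bar below -0.265 rad).
It fails at once if a pot is pushed against the bar or its pins with more than 15 N (contact force between any of small_a, small_b, big and stand above 15 N).
It fails at once if the robot pushes the bar or stand itself with more than 10 N (contact force between any of the arm, the fingers and stand above 10 N).
It fails at once if another thing on the table is moved more than 30 mm (distance of any of cup1, cup2, bangle1, bangle2, bangle3, hammer, pitchblock from where it was at the start of the episode above 0.03 m).
It also fails if it takes over 72 s, if anything falls off the work surface, if the arm or the gripper's body presses on something with over 40 N, if the wrist force passes 120 N, or if a joint passes its speed limit or range.

## Working session

There is one attempt and no reset: what is moved stays moved. The work goes in short steps, Python scripts to look and compute and a tool call to move; the robot and the scene stay as the last step left them, time stands still between calls to the robot, and variables do not carry over. Pictures are saved under pics/ and viewed, and the job is handed in when it is done.

Besides the shell and the picture viewer there is one more tool, called after "Request:" as name(argument=value, ...) on one line, values as JSON. servo_tool: Moves the arm, as the interface text tells. Shifts and turns lie within -1 to 1; 1 stands for 30 mm of shift or 0.12 rad of turn. Its arguments: {"type":"object","properties":{"moves":{"type":"array"}},"required":["moves"]}

```bash
mkdir -p pics; ls
cat > h.py <<'E'
from workcell import *
import numpy as np, cv2
def shot(n,f):
    s=snapshot(n); cv2.imwrite('pics/'+f,s['image'][:,:,::-1]); np.savez('pics/'+f[:-4]+'.npz',**{k:np.array(v) for k,v in s.items()}); return s
E
python3 - <<'E'
from h import *
print(state())
for n in ('scene','top'):
    s=shot(n,n+'0.png'); print(s['mtx'],s['T'])
E
```

```text
pics
{'clock': 0.0, 'joint_positions': array([-1.15458592,  0.33289007, -0.06467842,  1.46096309,  0.02162164,
        1.34991444, -0.08851738]), 'dq': array([-1.33590129e-03,  1.67290311e-04,  9.08090890e-05, -1.64378832e-04,
       -2.57236433e-04,  7.54109142e-04,  2.44777435e-03]), 'joint_efforts': array([-7.27150345e-04, -6.25446081e+01,  4.89057193e-02, -3.91606987e+01,
        1.62185408e-02,  1.00038704e-02, -3.15400587e-05]), 'ee_pos': array([0.26537714, 0.56536894, 0.19229418]), 'eef_rot': array([ 4.36994270e-04,  8.44059412e-01,  5.36249161e-01, -5.96556524e-04]), 'wrist_force': array([-0.82171698, -0.1799347 , -0.49297402]), 'ft_torque': array([ 0.0042866 , -0.01727727,  0.00855607]), 'opening': 0.085552014202212}
[[371.73519565   0.         316.60355429]
 [  0.         371.73519565 192.21793117]
 [  0.           0.           1.        ]] [[-0.60869864 -0.54245223  0.57899184  1.05831357]
 [ 0.79332811 -0.40620502  0.45346222  0.42032736]
 [-0.0107922   0.73535233  0.67759905  0.73632508]
 [ 0.          0.          0.          1.        ]]
[[478.93547154   0.         318.83190493]
 [  0.         478.93547154 198.18052503]
 [  0.           0.           1.        ]] [[ 0.02566003  0.99089568 -0.13216397  0.32943367]
 [-0.9996411   0.02441626 -0.01102313  0.0182976 ]
 [-0.00769582  0.13239939  0.99116657  1.60881494]
 [ 0.          0.          0.          1.        ]]
```

View pics/scene0.png

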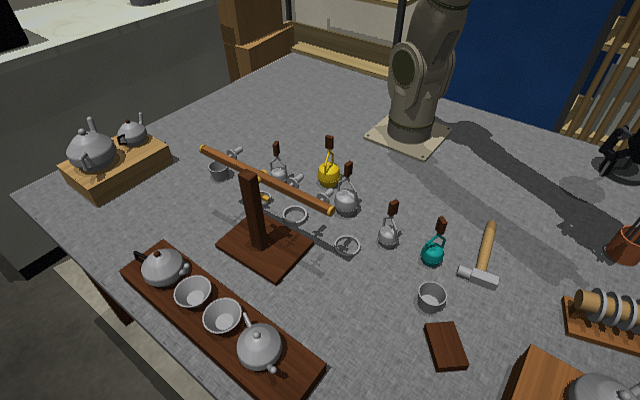

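View pics/top0.png

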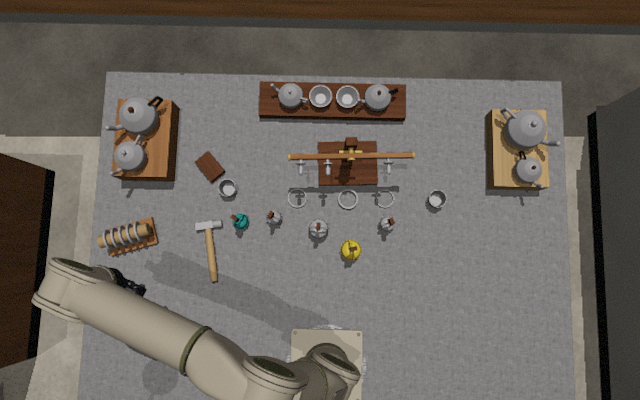

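```bash
cat >> h.py <<'E'
def cloud(s):
    z=s['z_map']; K=s['mtx']; h,w=z.shape
    u,v=np.meshgrid(np.arange(w),np.arange(h))
    P=np.stack([(u-K[0,2])/K[0,0]*z,-(v-K[1,2])/K[1,1]*z,-z],-1)
    T=s['T']; W=P@T[:3,:3].T+T[:3,3]; W[z<=0]=np.nan
    return W
def load(f): return dict(np.load('pics/'+f))
E
python3 - <<'E'
from h import *
t=load('top0.npz'); s=load('scene0.npz')
im=t['image'][130:280,200:450,::-1]; cv2.imwrite('pics/topc.png',cv2.resize(im,None,fx=3.2,fy=3.2,interpolation=cv2.INTER_CUBIC))
im=s['image'][120:280,190:460,::-1]; cv2.imwrite('pics/scenec.png',cv2.resize(im,None,fx=2.9,fy=2.9,interpolation=cv2.INTER_CUBIC))
for n,S in (('top',t),('scene',s)):
    W=cloud(S); hsv=cv2.cvtColor(S['image'],cv2.COLOR_RGB2HSV)
    # dark red brown grips: 
    m=((hsv[...,0]<12)&(hsv[...,1]>90)&(W[...,2]>0.07)&(W[...,0]>0.3)&(W[...,0]<0.85)&(abs(W[...,1])<.5)).astype(np.uint8)
    nn,l,st,c=cv2.connectedComponentsWithStats(m)
    for i in range(1,nn):
        if st[i,4]>5: print(n,c[i].round(1),st[i,2:],np.nanmedian(W[l==i],0).round(4), np.nanmax(W[l==i][:,2]).round(3),np.nanmin(W[l==i],0).round(3),np.nanmax(W[l==i],0).round(3))
E
```

```text
top [350.5 141.8] [14 13 84] [ 0.68   -0.0557  0.2493] 0.257 [ 0.667 -0.073  0.116] [ 0.694 -0.038  0.257]
top [358.3 158.7] [6 2 9] [ 0.637  -0.0794  0.2115] 0.222 [ 0.636 -0.089  0.208] [ 0.638 -0.073  0.222]
top [269.9 214.4] [ 5  7 18] [0.47   0.1834 0.1473] 0.153 [0.462 0.179 0.12 ] [0.482 0.188 0.153]
top [234.1 217.7] [ 8  6 22] [0.4568 0.2929 0.1455] 0.154 [0.451 0.284 0.124] [0.466 0.303 0.154]
top [391.1 221.1] [ 5  7 22] [ 0.4594 -0.1877  0.1469] 0.152 [ 0.45  -0.195  0.137] [ 0.469 -0.182  0.152]
top [318.  225.8] [ 3  7 19] [0.4372 0.0347 0.1676] 0.174 [0.428 0.031 0.163] [0.446 0.038 0.174]
top [352.6 248.4] [ 6  4 15] [ 0.3734 -0.0715  0.1681] 0.175 [ 0.368 -0.078  0.159] [ 0.377 -0.063  0.175]
scene [329.3 141.2] [ 8 14 63] [ 0.378  -0.0657  0.1546] 0.168 [ 0.368 -0.08   0.132] [ 0.382 -0.059  0.168]
scene [275.8 147.7] [ 7 16 54] [ 0.4676 -0.1841  0.1336] 0.147 [ 0.453 -0.195  0.108] [ 0.475 -0.178  0.147]
scene [347.7 168. ] [ 9 16 53] [0.4453 0.0395 0.1559] 0.169 [0.431 0.032 0.131] [0.453 0.043 0.169]
scene [248.9 192.3] [ 23  56 443] [ 0.6948 -0.048   0.2093] 0.251 [ 0.671 -0.071  0.099] [ 0.698 -0.036  0.251]
scene [393.1 206.8] [11 17 89] [0.4779 0.1876 0.136 ] 0.149 [0.465 0.178 0.108] [0.487 0.194 0.149]
scene [259.7 213. ] [ 8 20 58] [ 0.6804 -0.0382  0.1431] 0.172 [ 0.67  -0.04   0.109] [ 0.688 -0.037  0.172]
scene [255.4 228.4] [17 21 99] [ 0.6952 -0.0424  0.0911] 0.138 [ 0.677 -0.07   0.07 ] [ 0.697 -0.037  0.138]
scene [441.  225.1] [11 19 85] [0.4646 0.2971 0.1337] 0.148 [0.451 0.286 0.112] [0.472 0.307 0.148]
scene [262.8 227.2] [ 4  5 10] [ 0.6765 -0.0381  0.092 ] 0.098 [ 0.674 -0.039  0.084] [ 0.685 -0.037  0.098]
```

View pics/topc.png

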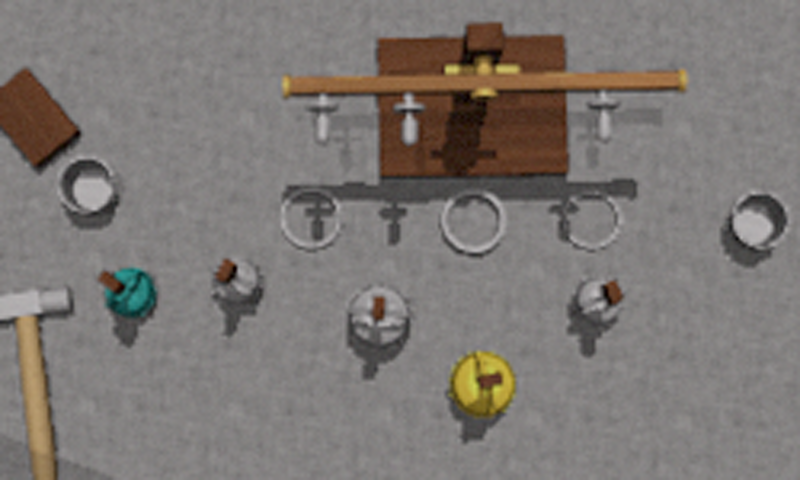

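View pics/scenec.png

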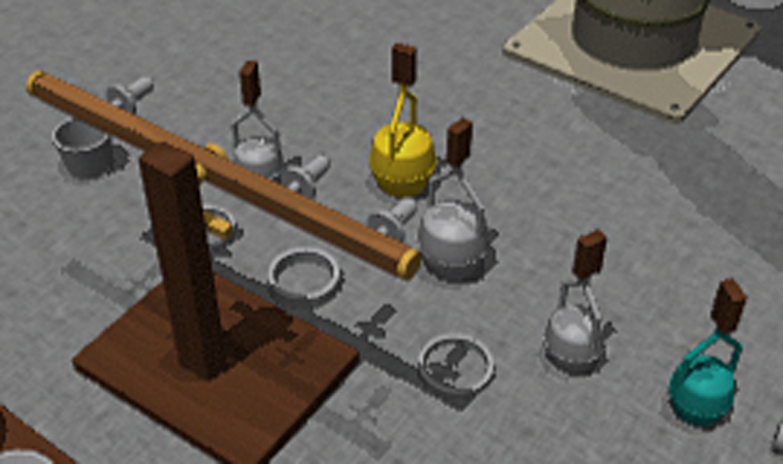

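```bash
cat >> h.py <<'E'
def tool():
    s=state(); w,x,y,z=s['eef_rot']
    from scipy.spatial.transform import Rotation as R
    return s['ee_pos'],R.from_quat([x,y,z,w]).as_matrix(),s
def go(x,y,z,phi=None):
    """needed totals in tool units"""
    p,M,s=tool(); d=M.T@(np.array([x,y,z])-p)/0.03
    cur=np.degrees(np.arctan2(M[1,0],M[0,0]))
    r=0 if phi is None else -((phi-cur+90)%180-90)
    print('tcp',p.round(4),'phi',cur.round(2),'clk',s['clock'],'F',s['wrist_force'].round(2),'open',round(s['opening'],4)); print('shift units',d.round(2),'yaw units',round(np.radians(r)/0.12,2))
E
python3 - <<'E'
from h import *
print(snapshot('wrist')['tool_from_camera'],snapshot('wrist')['mtx'])
go(0.475,0.185,.25)
for n in ('top','scene'):
    S=load(n+'0.npz'); W=cloud(S)
    m=(abs(W[...,2])<.02)&(W[...,0]>.4)&(W[...,0]<.6)&(abs(W[...,1])<.25)
    A=W[m]; print(n,'table z',np.nanmedian(A[:,2]), np.linalg.lstsq(np.c_[A[:,:2],np.ones(len(A))],A[:,2],rcond=None)[0])
    hsv=cv2.cvtColor(S['image'],cv2.COLOR_RGB2HSV)
    m=(hsv[...,0]>8)&(hsv[...,0]<22)&(hsv[...,1]>80)&(W[...,2]>.195)&(W[...,2]<.25)&(W[...,0]>.5)&(W[...,0]<.68)
    A=W[m]; print(n,m.sum(),A.min(0),A.max(0)); y=A[:,1]; print(np.polyfit(y,A[:,0],1),np.polyfit(y,A[:,2],1))
    m=(hsv[...,1]<50)&(W[...,2]>.19)&(W[...,2]<.26)&(W[...,0]>.5)&(W[...,0]<.66)
    nn,l,st,c=cv2.connectedComponentsWithStats(m.astype(np.uint8))
    for i in range(1,nn):
        if st[i,4]>8: B=W[l==i];print(n,'pin',c[i].round(1),st[i,4],np.median(B,0).round(4),B.min(0).round(3),B.max(0).round(3))
E
```

```text
[[ 9.99999925e-01  3.39742500e-04  1.85205020e-04  9.28837747e-04]
 [ 3.79553452e-04 -9.54345182e-01 -2.98705758e-01 -7.61494855e-02]
 [ 7.52664780e-05  2.98705806e-01 -9.54345239e-01 -1.81559101e-01]
 [ 0.00000000e+00  0.00000000e+00  0.00000000e+00  1.00000000e+00]] [[343.65952125   0.         319.15796612]
 [  0.         343.65952125 201.08722821]
 [  0.           0.           1.        ]]
tcp [0.2654 0.5655 0.1926] phi 64.86 clk 0.2 F [-0.52  0.59 -0.32] open 0.0854
shift units [-8.52 11.71 -1.9 ] yaw units 0.0
top table z 0.00011433594568377448 [ 0.01150348 -0.00141073 -0.00529586]
top 793 [ 0.58452324 -0.24117501  0.19577316] [0.67896442 0.12866158 0.24994089]
[-0.03853237  0.64250814] [-0.00127933  0.22424665]
top pin [299.5 165.6] 91 [0.6155 0.0918 0.2198] [0.585 0.077 0.2  ] [0.631 0.122 0.231]
top pin [312. 159.] 9 [0.6311 0.0569 0.22  ] [0.631 0.045 0.214] [0.633 0.069 0.222]
top pin [327.3 166.5] 66 [0.6139 0.0117 0.221 ] [ 0.584 -0.003  0.21 ] [0.634 0.024 0.236]
top pin [389.8 163.4] 113 [ 0.6254 -0.1679  0.2182] [ 0.592 -0.238  0.201] [ 0.644 -0.136  0.233]
scene table z -0.0008739144968564205 [ 0.01076936 -0.00412783 -0.00517246]
scene 1484 [ 0.59050475 -1.37760311  0.19537814] [0.67996259 0.1304717  0.24994339]
[-0.00737326  0.64958951] [-0.00234161  0.22108747]
scene pin [23.4 33.5] 34 [ 0.5834 -1.3788  0.2287] [ 0.577 -1.39   0.192] [ 0.589 -1.367  0.259]
scene pin [234.2 152. ] 109 [ 0.6276 -0.1635  0.2185] [ 0.597 -0.18   0.211] [ 0.637 -0.152  0.23 ]
scene pin [234.  169.3] 11 [ 0.6561 -0.131   0.2053] [ 0.655 -0.147  0.203] [ 0.658 -0.116  0.208]
scene pin [295.  180.4] 139 [0.6213 0.0152 0.219 ] [ 0.588 -0.001  0.209] [0.63  0.028 0.23 ]
scene pin [325.3 195.1] 142 [0.6204 0.095  0.2193] [0.588 0.078 0.21 ] [0.627 0.108 0.23 ]
```

Request:
servo_tool(moves=[0,-0.5,0.5,-0.6,-1,0,-0.7,0.5,-0.6,-1,0,-0.9,0.5,-0.5,-1,0,-1,0.5,-0.3,-0.65,0,-1,0.5,0,0,0,-1,0.5,0,0,0,-1,0.5,0,0,0,-1,0.5,0,0,0,-1,0.5,0,0,0,-1,0.5,0,0])

```text
clock: 1.03
ee_pos: [0.3947, 0.276, 0.2526]
eef_rot: [-0.001, 0.695, 0.719, -0.002]
wrist_force: [1.0, -0.4, 0.1]
opening: 0.0853
```

Run:
```python
from h import *
go(0.43,0.185,.25,90)
```

```text
tcp [0.3947 0.276  0.2526] phi 91.88 clk 1.0333 F [ 1.02 -0.39  0.1 ] open 0.0853
shift units [-3.07  1.08  0.09] yaw units 0.27
```

Request:
servo_tool(moves=[0,-1,0.4,0,0.27,0,-1,0.3,0,0,0,-0.7,0.2,0,0,0,0,0,0,0])

```text
clock: 1.37
ee_pos: [0.4265, 0.1838, 0.2528]
eef_rot: [-0.0, 0.711, 0.703, -0.002]
wrist_force: [1.2, 0.4, 0.3]
opening: 0.0852
```

```bash
cat >> h.py <<'E'
def wcloud(f=None,s=None):
    p,M,st=tool(); s=snapshot('wrist'); T=np.eye(4); T[:3,:3]=M; T[:3,3]=p
    s['T']=T@s['tool_from_camera']
    if f: cv2.imwrite('pics/'+f,s['image'][:,:,::-1]); np.savez('pics/'+f[:-4]+'.npz',**{k:np.array(v) for k,v in s.items()})
    return s,cloud(s)
def grips(s,W,zmin=.09,zmax=.2):
    hsv=cv2.cvtColor(s['image'],cv2.COLOR_RGB2HSV)
    m=((hsv[...,0]<14)&(hsv[...,1]>80)&(W[...,2]>zmin)&(W[...,2]<zmax)&(W[...,0]>.3)&(W[...,0]<.56)).astype(np.uint8)
    nn,l,st,c=cv2.connectedComponentsWithStats(m)
    for i in range(1,nn):
        if st[i,4]<60: continue
        B=W[l==i]; zt=np.percentile(B[:,2],98); t=B[B[:,2]>zt-.004]
        if len(t)<8: continue
        r=cv2.minAreaRect((t[:,:2]*1000).astype(np.float32))
        print('grip px',c[i].round(0),'n',len(t),'ztop',zt.round(4),'rect',[np.round(a,1) for a in r])
E
python3 - <<'E'
from h import *
go(0.43,0.185,.25,90)
s,W=wcloud('w1.png'); grips(s,W)
E
```

```text
tcp [0.4265 0.1838 0.2528] phi 89.34 clk 1.3667 F [1.23 0.42 0.26] open 0.0852
shift units [0.04 0.12 0.09] yaw units -0.1
grip px [ 17. 126.] n 55 ztop 0.1674 rect [array([373.4, -60. ]), array([ 4.7, 10.7]), np.float64(80.2)]
grip px [147. 204.] n 364 ztop 0.1699 rect [array([439.4,  37.2]), array([11.8, 21.8]), np.float64(86.6)]
grip px [440. 215.] n 286 ztop 0.149 rect [array([458.9, 295.4]), array([21.3, 11.3]), np.float64(50.8)]
grip px [320. 229.] n 264 ztop 0.1491 rect [array([472.3, 184.7]), array([11. , 21.2]), np.float64(66.1)]
```

View pics/w1.png

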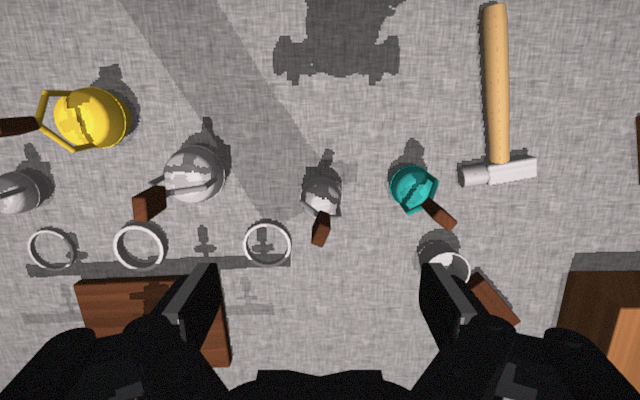

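Run:
```python
from h import *
go(0.4723,0.1847,.16,66.1)
```

```text
tcp [0.4259 0.1857 0.2528] phi 89.42 clk 1.4167 F [-0.08 -0.16  0.16] open 0.0857
shift units [-0.01  1.56  3.09] yaw units 3.39
```

Request:
servo_tool(moves=[0,0,0.6,0,1,0,0,0.5,0,1,0,0,0.4,0.3,1,0,0,0,0.6,0.4,0,0,0,0.6,0,0,0,0,0.6,0,0,0,0,0.6,0,0,0,0,0,0])

```text
clock: 2.08
ee_pos: [0.4698, 0.1903, 0.1688]
eef_rot: [-0.001, 0.841, 0.541, -0.001]
wrist_force: [-1.0, 0.7, -1.8]
opening: 0.0856
```

Run:
```python
from h import *
go(0.4723,0.1847,.108,66.1)
s,W=wcloud('w2.png'); grips(s,W)
```

```text
tcp [0.4698 0.1903 0.1688] phi 65.44 clk 2.0833 F [-1.03  0.65 -1.78] open 0.0856
shift units [-0.13  0.16  2.03] yaw units -0.1
grip px [466. 132.] n 722 ztop 0.149 rect [array([459.1, 295.5]), array([22.1, 11.3]), np.float64(51.8)]
grip px [312. 221.] n 560 ztop 0.1488 rect [array([472.6, 185. ]), array([11.3, 21.7]), np.float64(67.7)]
grip px [ 81. 277.] n 684 ztop 0.1696 rect [array([439.4,  37.1]), array([13.2, 21.5]), np.float64(88.9)]
```

Request:
servo_tool(moves=[0,-0.13,0.16,0.5,-0.2,0,0,0,0.6,0,0,0,0,0.6,0,0,0,0,0.35,0,0,0,0,0,0])

```text
clock: 2.55
ee_pos: [0.4753, 0.1911, 0.1134]
eef_rot: [-0.002, 0.833, 0.554, 0.004]
wrist_force: [-1.2, 0.8, 0.5]
opening: 0.0854
```

Run:
```python
from h import *
go(0.4725,0.1849,.108,67)
```

```text
tcp [0.4753 0.1911 0.1134] phi 67.23 clk 2.55 F [-1.24  0.82  0.52] open 0.0854
shift units [-0.23 -0.01  0.18] yaw units 0.03
```

Request:
servo_tool(moves=[0,-0.23,0,0.18,0,0,-0.1,0,0.05,0,0,0,0,0,0])

```text
clock: 2.8
ee_pos: [0.4723, 0.1827, 0.1087]
eef_rot: [-0.002, 0.832, 0.554, 0.006]
wrist_force: [0.7, -0.8, -0.1]
opening: 0.0857
```

Run:
```python
from h import *
go(0.4725,0.1849,.108,67)
```

```text
tcp [0.4723 0.1827 0.1087] phi 67.31 clk 2.8 F [ 0.72 -0.81 -0.15] open 0.0857
shift units [ 0.07 -0.02  0.02] yaw units 0.04
```

Within 2 mm; close on the grip.

Request:
servo_tool(moves=[0.5,0.07,0,0.02,0,1,0,0,0,0,1,0,0,0,0,1,0,0,0,0,1,0,0,0,0,1,0,0,0,0,1,0,0,0,0])

```text
clock: 3.38
ee_pos: [0.4746, 0.1856, 0.111]
eef_rot: [-0.002, 0.833, 0.554, 0.008]
wrist_force: [-0.1, -0.2, 0.3]
opening: 0.0006
```

Run:
```python
from h import *
go(0.4725,0.1849,.108,67)
```

```text
tcp [0.4746 0.1856 0.111 ] phi 67.28 clk 3.3833 F [-0.13 -0.2   0.29] open 0.0006
shift units [-0.05 -0.06  0.1 ] yaw units 0.04
```

Run:
```python
from h import *
s,W=wcloud('w3.png'); grips(s,W)
s=shot('scene','s3.png'); cv2.imwrite('pics/s3c.png',cv2.resize(s['image'][120:280,300:480,::-1],None,fx=3.3,fy=3.3))
```

```text
grip px [527. 138.] n 1379 ztop 0.1489 rect [array([458.8, 295. ]), array([22.4, 11.5]), np.float64(51.7)]
grip px [316. 236.] n 22 ztop 0.1737 rect [array([464.5, 189.7]), array([1.9, 1.3]), np.float64(39.2)]
grip px [ 21. 307.] n 153 ztop 0.1609 rect [array([444.7,  42.4]), array([ 3.8, 11.4]), np.float64(83.2)]
```

View pics/w3.png

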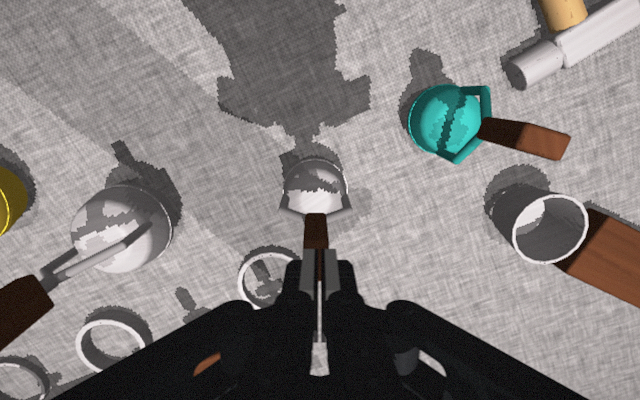

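View pics/s3c.png

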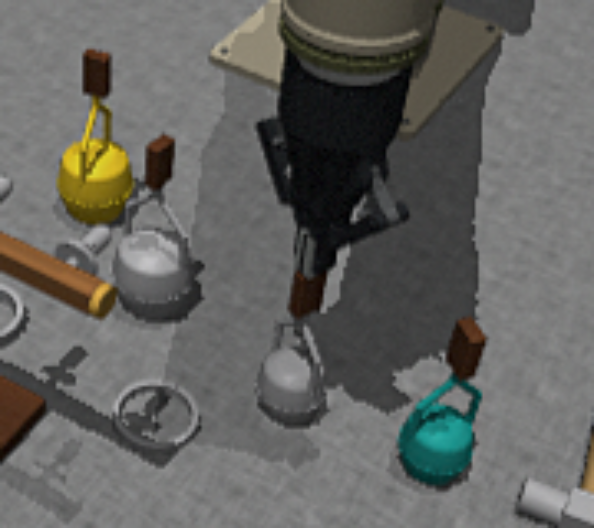

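Run:
```python
from h import *
s=load('w3.npz');W=cloud(s)
for v in range(200,300,6): print(v,[tuple((W[v,u]*1000).round(0).astype(int)) for u in (300,308,316,324,332)])
cv2.imwrite('pics/w3c.png',cv2.resize(s['image'][150:350,220:420,::-1],None,fx=3,fy=3,interpolation=cv2.INTER_NEAREST))
```

```text
200 [(np.int64(469), np.int64(175), np.int64(52)), (np.int64(470), np.int64(181), np.int64(54)), (np.int64(473), np.int64(186), np.int64(53)), (np.int64(475), np.int64(191), np.int64(53)), (np.int64(478), np.int64(196), np.int64(53))]
206 [(np.int64(473), np.int64(173), np.int64(53)), (np.int64(475), np.int64(179), np.int64(53)), (np.int64(477), np.int64(184), np.int64(53)), (np.int64(479), np.int64(189), np.int64(53)), (np.int64(482), np.int64(195), np.int64(52))]
212 [(np.int64(477), np.int64(171), np.int64(52)), (np.int64(479), np.int64(177), np.int64(53)), (np.int64(481), np.int64(182), np.int64(53)), (np.int64(484), np.int64(187), np.int64(52)), (np.int64(475), np.int64(196), np.int64(85))]
218 [(np.int64(469), np.int64(176), np.int64(91)), (np.int64(462), np.int64(185), np.int64(118)), (np.int64(464), np.int64(189), np.int64(117)), (np.int64(465), np.int64(193), np.int64(118)), (np.int64(477), np.int64(195), np.int64(91))]
224 [(np.int64(504), np.int64(157), np.int64(1)), (np.int64(461), np.int64(186), np.int64(127)), (np.int64(463), np.int64(189), np.int64(127)), (np.int64(465
[... 2240 characters left out ...]
, np.int64(181), np.int64(176)), (np.int64(463), np.int64(186), np.int64(183)), (np.int64(464), np.int64(189), np.int64(183)), (np.int64(465), np.int64(191), np.int64(183)), (np.int64(466), np.int64(194), np.int64(184))]
290 [(np.int64(462), np.int64(183), np.int64(187)), (np.int64(463), np.int64(186), np.int64(187)), (np.int64(464), np.int64(188), np.int64(186)), (np.int64(465), np.int64(191), np.int64(187)), (np.int64(466), np.int64(194), np.int64(188))]
296 [(np.int64(459), np.int64(185), np.int64(195)), (np.int64(461), np.int64(187), np.int64(193)), (np.int64(466), np.int64(188), np.int64(187)), (np.int64(467), np.int64(190), np.int64(187)), (np.int64(465), np.int64(194), np.int64(192))]
```

View pics/w3c.png

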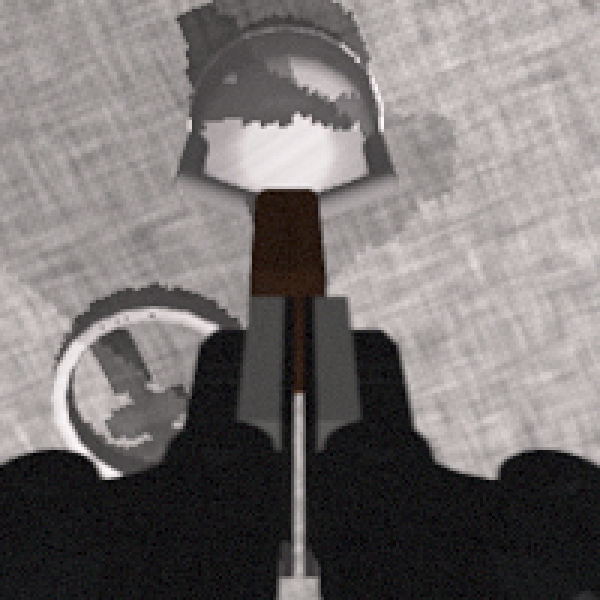

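Run:
```python
from h import *
s=load('s3.npz');W=cloud(s)
for v in range(180,222,3): print(v,[tuple((W[v,u]*1000).round(0).astype(int).tolist()) for u in range(384,404,3)])
```

```text
180 [(475, 154, 195), (477, 162, 202), (489, 174, 215), (482, 178, 213), (496, 190, 229), (494, 196, 230), (495, 203, 234)]
183 [(275, 64, -1), (269, 71, -1), (483, 173, 202), (482, 179, 205), (494, 191, 220), (490, 196, 220), (484, 200, 217)]
186 [(286, 71, -1), (283, 78, 0), (482, 173, 193), (482, 180, 197), (490, 190, 208), (490, 197, 212), (475, 197, 201)]
189 [(297, 77, -2), (292, 84, -1), (476, 172, 179), (485, 183, 192), (490, 191, 200), (486, 197, 200), (490, 205, 207)]
192 [(311, 84, 0), (305, 91, 0), (480, 175, 175), (487, 185, 186), (491, 193, 192), (494, 201, 199), (496, 208, 205)]
195 [(321, 90, -1), (317, 98, 1), (482, 177, 169), (489, 186, 179), (484, 191, 178), (479, 196, 177), (500, 211, 200)]
198 [(333, 97, 1), (325, 103, -3), (484, 179, 161), (487, 187, 169), (487, 194, 173), (480, 198, 169), (300, 138, -2)]
201 [(343, 103, -1), (339, 110, 0), (486, 181, 155), (487, 188, 160), (486, 195, 163), (477, 198, 158), (314, 145, 1)]
204 [(354, 109, 0), (347, 115, -2), (484, 181, 144), (486, 189, 151), (473, 191, 141), (329, 143, 0), (325, 150, 1)]
207 [(364, 115, 0), (360, 122, 0), (484, 183, 136), (480, 188, 136), (474, 193, 134), (337, 148, -3), (333, 155, -1)]
210 [(374, 121, -1), (371, 128, 1), (484, 184, 127), (480, 189, 127), (470, 192, 121), (348, 154, -2), (343, 160, -2)]
213 [(382, 126, -3), (480, 176, 109), (484, 185, 117), (476, 189, 114), (469, 193, 110), (359, 159, -2), (355, 166, -1)]
216 [(395, 133, 0), (389, 139, -1), (484, 186, 108), (472, 189, 99), (374, 158, -1), (370, 165, -1), (367, 172, 1)]
219 [(466, 165, 70), (399, 145, -1), (394, 151, -1), (475, 191, 93), (384, 164, -1), (377, 170, -3), (376, 178, 1)]
```

Request:
servo_tool(moves=[0,-0.05,-0.06,-0.1,0,0,0,0,0,0,0,0,0,0,0,0,0,0,0,0,0,0,0,0.4,0,0,0,0,0.4,0,0,0,0,0.3,0,0,0,0,0,0])

```text
clock: 4.15
ee_pos: [0.473, 0.1855, 0.0808]
eef_rot: [-0.002, 0.832, 0.554, 0.009]
wrist_force: [0.2, 0.4, -0.2]
opening: 0.0857
```

Run:
```python
from h import *
go(0.4725,0.1849,.068,67)
s,W=wcloud('w4.png')
```

```text
tcp [0.473  0.1855 0.0808] phi 67.29 clk 4.15 F [ 0.21  0.35 -0.19] open 0.0857
shift units [-0.03 -0.01  0.43] yaw units 0.04
```

View pics/w4.png

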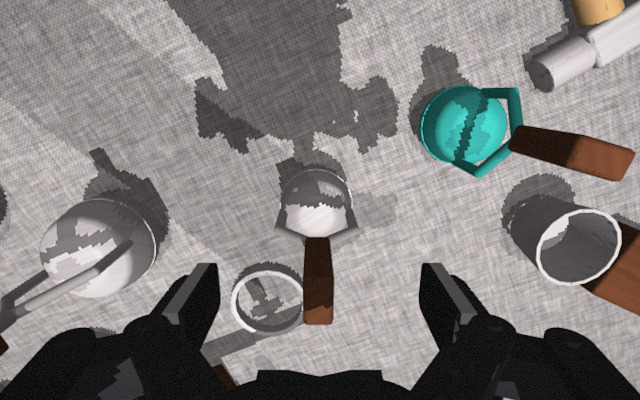

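Request:
servo_tool(moves=[0,0,0,0.35,0,0,0,0,0.1,0,0.6,0,0,0,0,1,0,0,0,0,1,0,0,0,0,1,0,0,0,0,1,0,0,0,0,1,0,0,0,0])

```text
clock: 4.87
ee_pos: [0.4747, 0.1862, 0.0687]
eef_rot: [-0.002, 0.833, 0.554, 0.011]
wrist_force: [-0.8, -2.2, 2.1]
opening: 0.0129
```

Run:
```python
from h import *
go(0.4725,0.1849,.068,67)
print(tool()[1].round(4))
s,W=wcloud('w5.png')
s=shot('scene','s5.png'); cv2.imwrite('pics/s5c.png',cv2.resize(s['image'][120:280,300:480,::-1],None,fx=3.3,fy=3.3))
```

```text
tcp [0.4747 0.1862 0.0687] phi 67.28 clk 4.8667 F [-0.8  -2.21  2.1 ] open 0.0129
shift units [-0.07 -0.05  0.02] yaw units 0.04
[[ 0.3862  0.9223  0.0159]
 [ 0.9222 -0.3864  0.0142]
 [ 0.0192  0.0092 -0.9998]]
```

View pics/w5.png

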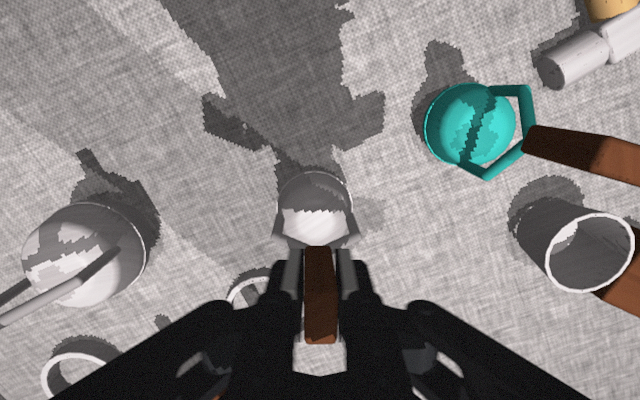

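View pics/s5c.png

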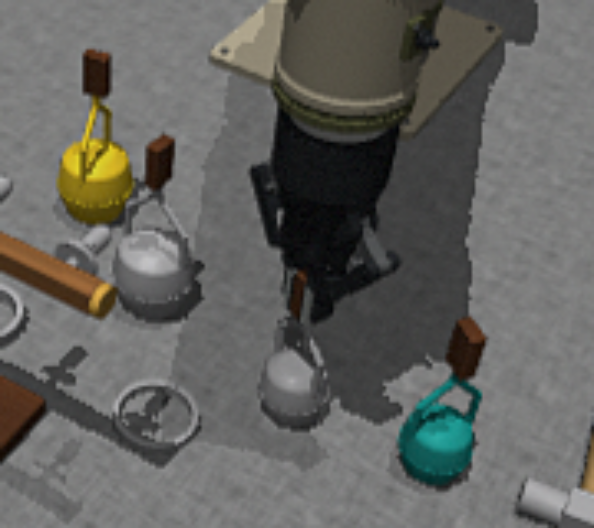

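Request:
servo_tool(moves=[1,0,0,-0.4,0,1,0,0,-0.7,0,1,0,0,-0.8,0,1,0,0,-0.8,-0.5,1,0,0,-0.8,-0.8,1,0,0,-0.7,-0.8,1,0,0,-0.5,-0.8,1,0,0,-0.2,-0.5,1,0,0,0,0,1,0,0,0,0])

```text
clock: 5.8
ee_pos: [0.469, 0.1826, 0.219]
eef_rot: [-0.0, 0.697, 0.717, 0.007]
wrist_force: [-0.4, -0.3, -3.1]
opening: 0.0113
```

Run:
```python
from h import *
go(0.5,0.1,.21,92)
print(tool()[1].round(4))
s,W=wcloud('w6.png')
```

```text
tcp [0.469  0.1826 0.219 ] phi 91.63 clk 5.8 F [-0.41 -0.33 -3.08] open 0.0113
shift units [-2.78  0.95  0.28] yaw units -0.05
[[-0.0284  0.9996  0.0086]
 [ 0.9995  0.0283  0.0102]
 [ 0.01    0.0089 -0.9999]]
```

View pics/w6.png

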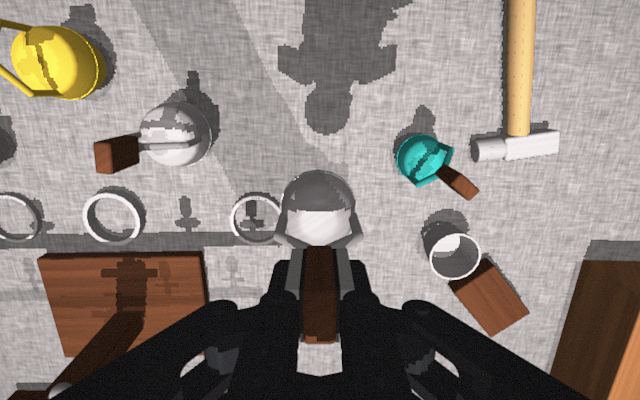

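Run:
```python
from h import *
for n in ('top','scene'):
    S=load(n+'0.npz'); W=cloud(S); hsv=cv2.cvtColor(S['image'],cv2.COLOR_RGB2HSV)
    # bar top face pts
    zz=.2243 if n=='top' else .221
    m=(hsv[...,0]>5)&(hsv[...,0]<22)&(hsv[...,1]>100)&(W[...,2]>.218)&(W[...,2]<.232)&(W[...,0]>.6)&(W[...,0]<.665)&(W[...,1]>-.26)&(W[...,1]<.16)
    A=W[m]; r=cv2.minAreaRect((A[:,:2]*1000).astype(np.float32)); print(n,'bar',len(A),r, A[:,2].mean())
    B=A.copy()
    # per-bin mean x
    for lo in np.arange(-.24,.13,.06):
        q=A[(A[:,1]>=lo)&(A[:,1]<lo+.06)]; print(round(lo+.03,2),len(q),(np.median(q[:,0])*1000).round(1),(q[:,0].min()*1000).round(1),(q[:,0].max()*1000).round(1))
    for yc in (.095,.015,-.165):
        m=(hsv[...,1]<70)&(W[...,2]>.205)&(W[...,2]<.24)&(W[...,0]>.57)&(W[...,0]<.632)&(abs(W[...,1]-yc)<.03)
        A=W[m]; st=A[A[:,0]<.606]; ft=A[A[:,0]>=.606]
        print('pin',yc,'shaft y',np.median(st[:,1]).round(4),len(st),'xmin',A[:,0].min().round(4),'ymax/min',A[:,1].min().round(3),A[:,1].max().round(3),'ztop shaft',np.percentile(st[:,2],95).round(4),'ztop',A[:,2].max().round(4), 'x of z>226', A[A[:,2]>.226][:,0].round(4).tolist()[:6])
    # base plate
    m=(W[...,2]>.012)&(W[...,2]<.04)&(W[...,0]>.5)&(W[...,0]<.76)&(abs(W[...,1]+.06)<.13)&(hsv[...,0]<14)&(hsv[...,1]>80)
    A=W[m]; print('plate',len(A),cv2.minAreaRect((A[:,:2]*1000).astype(np.float32)))
```

```text
top bar 664 ((646.6795043945312, -57.85601806640625), (33.42006301879883, 366.59295654296875), 0.3957394063472748) 0.22434346804275462
-0.21 100 648.4 641.0 658.5
-0.15 100 646.8 637.8 654.3
-0.09 128 644.6 630.7 663.1
-0.03 123 641.4 630.0 663.3
0.03 103 639.4 631.0 647.2
0.09 101 638.4 630.2 645.3
0.15 7 634.7 628.7 644.2
pin 0.095 shaft y 0.0912 36 xmin 0.5848 ymax/min 0.066 0.122 ztop shaft 0.2257 ztop 0.2308 x of z>226 [0.6188, 0.6192, 0.6196, 0.62, 0.6165, 0.6161]
pin 0.015 shaft y 0.0117 34 xmin 0.5843 ymax/min -0.003 0.024 ztop shaft 0.2243 ztop 0.2358 x of z>226 [0.6183, 0.618, 0.6172, 0.6167, 0.6186, 0.6177]
pin -0.165 shaft y -0.1678 22 xmin 0.5919 ymax/min -0.18 -0.154 ztop shaft 0.2262 ztop 0.233 x of z>226 [0.6284, 0.6275, 0.6284, 0.6292, 0.6287, 0.6253]
plate 1655 ((665.1347045898438, -56.618446350097656), (149.0363311767578, 197.14028930664062), 2.339057445526123)
scene bar 991 ((647.224365234375, -56.34480285644531), (28.27519416809082, 373.0577392578125), 3.678166389465332) 0.22302104063211423
-0.21 125 655.5 643.8 663.9
-0.15 135 653.1 641.4 659.7
-0.09 112 648.1 636.0 657.7
-0.03 184 647.4 632.5 660.9
0.03 183 646.1 634.8 652.6
0.09 201 643.2 631.4 650.2
0.15 46 641.7 630.6 649.7
pin 0.095 shaft y 0.0956 44 xmin 0.5877 ymax/min 0.078 0.108 ztop shaft 0.2215 ztop 0.23 x of z>226 [0.6217, 0.6213, 0.6219, 0.6209, 0.6197, 0.6234]
pin 0.015 shaft y 0.0151 40 xmin 0.5884 ymax/min -0.001 0.028 ztop shaft 0.2219 ztop 0.2295 x of z>226 [0.6185, 0.6239, 0.6232, 0.6213, 0.6209, 0.62]
pin -0.165 shaft y -0.1641 16 xmin 0.597 ymax/min -0.18 -0.152 ztop shaft 0.2203 ztop 0.2304 x of z>226 [0.6275, 0.6314, 0.6297, 0.6304, 0.6311, 0.6306]
plate 3147 ((668.71337890625, -54.38018035888672), (150.49073791503906, 200.729736328125), 2.4264841079711914)
```

Request:
servo_tool(moves=[1,-0.5,0.4,0,-0.1,1,-0.7,0.5,0,0,1,-0.7,0.5,0,0,1,-0.6,0.5,0.1,0,1,-0.4,0.3,0.1,0,1,0,0,0,0,1,0,0,0,0])

```text
clock: 6.43
ee_pos: [0.5368, 0.0947, 0.2042]
eef_rot: [-0.003, 0.697, 0.717, 0.001]
wrist_force: [-0.1, 1.5, -2.3]
opening: 0.0111
```

Run:
```python
from h import *
go(0.545,0.0911,.209,92.35)
s=shot('scene','s7.png'); cv2.imwrite('pics/s7c.png',cv2.resize(s['image'][90:270,220:420,::-1],None,fx=3.3,fy=3.3))
s=shot('top','t7.png'); cv2.imwrite('pics/t7c.png',cv2.resize(s['image'][130:250,240:420,::-1],None,fx=4,fy=4))
```

```text
tcp [0.5368 0.0947 0.2042] phi 91.7 clk 6.4333 F [-0.11  1.55 -2.29] open 0.0111
shift units [-0.13  0.27 -0.16] yaw units -0.1
```

View pics/s7c.png

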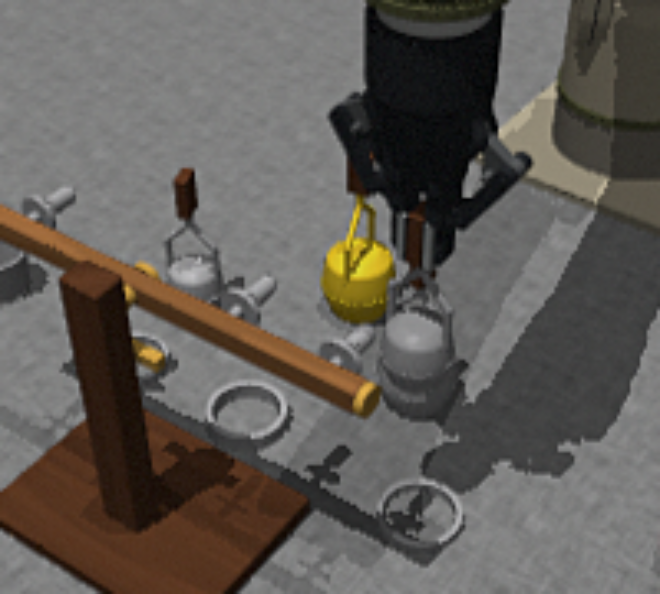

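View pics/t7c.png

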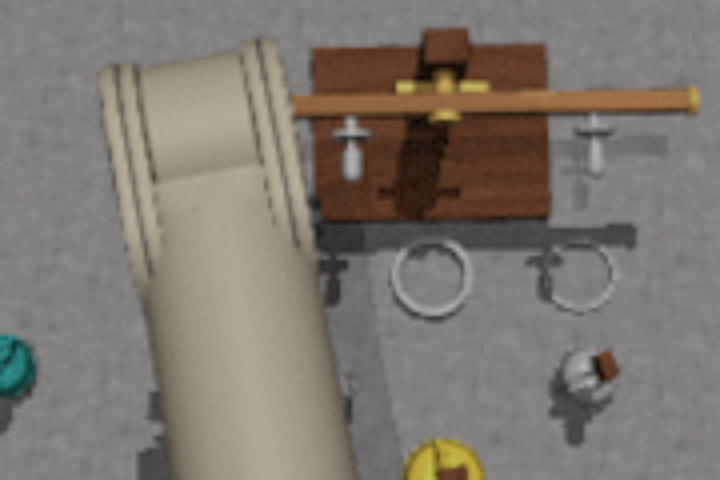

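Run:
```python
from h import *
s=load('s7.npz');W=cloud(s);hsv=cv2.cvtColor(s['image'],cv2.COLOR_RGB2HSV)
m=(hsv[...,0]<14)&(hsv[...,1]>80)&(W[...,0]>.5)&(W[...,0]<.58)&(W[...,2]>.2)
A=W[m];print('tab',len(A),A.min(0).round(4),A.max(0).round(4),np.median(A,0).round(4))
v,u=np.where(m);print(u.min(),u.max(),v.min(),v.max())
for vv in range(v.max()-2,v.max()+22,2): print(vv,[(uu,)+tuple((W[vv,uu]*1000).round(0).astype(int).tolist()) for uu in range(336,358,2) if W[vv,uu,0]>.48])
```

```text
tab 100 [0.5292 0.0499 0.2282] [0.5734 0.1411 0.5615] [0.548  0.0955 0.2711]
326 370 17 174
172 [(344, 539, 89, 229), (346, 541, 95, 234), (348, 538, 98, 233), (350, 545, 107, 242)]
174 [(340, 538, 78, 218), (342, 540, 85, 222), (344, 541, 90, 225), (348, 539, 99, 229), (350, 536, 102, 228)]
176 [(338, 541, 75, 212), (340, 540, 80, 214), (350, 538, 103, 224)]
178 [(338, 540, 74, 205), (350, 539, 105, 220), (352, 537, 108, 220)]
180 [(338, 539, 74, 199), (352, 539, 110, 217), (354, 535, 113, 216)]
182 [(338, 541, 76, 195), (354, 539, 115, 215)]
184 [(338, 538, 74, 186), (342, 529, 79, 182), (344, 529, 84, 186), (346, 530, 90, 189), (348, 525, 92, 187), (350, 521, 95, 185), (354, 539, 116, 209), (356, 538, 120, 211)]
186 [(338, 540, 75, 182), (340, 542, 82, 187), (342, 537, 84, 185), (344, 536, 89, 186), (346, 533, 92, 186), (348, 530, 96, 186), (350, 527, 99, 186), (352, 525, 102, 186), (354, 539, 116, 203), (356, 536, 119, 203)]
188 [(338, 547, 80, 184), (340, 546, 85, 186), (342, 545, 90, 188), (344, 543, 94, 189), (346, 537, 95, 185), (348, 535, 99, 186), (350, 534, 103, 187), (352, 530, 106, 186), (354, 539, 117, 198), (356, 537, 120, 198)]
190 [(336, 549, 76, 177), (338, 549, 82, 181), (340, 551, 88, 185), (342, 549, 93, 186), (344, 546, 96, 186), (346, 544, 100, 186), (348, 541, 103, 186), (350, 537, 106, 185), (352, 536, 110, 186), (354, 538, 116, 191), (356, 537, 121, 193)]
192 [(336, 554, 80, 177), (338, 555, 86, 181), (340, 555, 91, 184), (342, 552, 95, 184), (344, 551, 99, 185), (346, 549, 103, 186), (348, 544, 105, 184), (350, 543, 109, 185), (352, 539, 112, 183), (354, 539, 117, 187), (356, 535, 120, 185)]
194 [(336, 555, 81, 173), (338, 559, 89, 180), (340, 557, 93, 181), (342, 556, 98, 182), (344, 553, 101, 182), (346, 552, 105, 183), (348, 549, 108, 183), (350, 545, 111, 181), (352, 542, 114, 181), (354, 538, 117, 180), (356, 530, 118, 174)]
```

Request:
servo_tool(moves=[1,-0.12,0.4,-0.1,-0.1,1,0,0.4,0,0,1,0,0.3,0,0,1,0,0,0,0])

```text
clock: 6.87
ee_pos: [0.5683, 0.0977, 0.2073]
eef_rot: [-0.004, 0.69, 0.724, 0.002]
wrist_force: [0.8, -0.7, -2.8]
opening: 0.0115
```

Run:
```python
from h import *
go(0.575,0.0923,.2057,92.35)
```

```text
tcp [0.5683 0.0977 0.2073] phi 92.75 clk 6.8667 F [ 0.76 -0.69 -2.83] open 0.0115
shift units [-0.19  0.21  0.05] yaw units 0.06
```

Request:
servo_tool(moves=[1,-0.2,0.2,0.05,0.05,1,-0.05,0,0,0,1,0,0,0,0])

```text
clock: 7.12
ee_pos: [0.5742, 0.0917, 0.2052]
eef_rot: [-0.005, 0.692, 0.722, 0.001]
wrist_force: [0.2, -0.2, -2.3]
opening: 0.0111
```

Run:
```python
from h import *
for i in range(3): go(0.58,0.0925,.2057,92.35)
s=shot('scene','s8.png'); cv2.imwrite('pics/s8c.png',cv2.resize(s['image'][90:270,220:420,::-1],None,fx=3.3,fy=3.3))
go(0.58,0.0925,.2057,92.35)
```

```text
tcp [0.5742 0.0917 0.2052] phi 92.48 clk 7.1167 F [ 0.21 -0.18 -2.25] open 0.0111
shift units [ 0.02  0.2  -0.02] yaw units 0.02
tcp [0.5742 0.0917 0.2052] phi 92.48 clk 7.1167 F [ 0.21 -0.18 -2.25] open 0.0111
shift units [ 0.02  0.2  -0.02] yaw units 0.02
tcp [0.5742 0.0917 0.2052] phi 92.48 clk 7.1167 F [ 0.21 -0.18 -2.25] open 0.0111
shift units [ 0.02  0.2  -0.02] yaw units 0.02
tcp [0.5741 0.0916 0.2051] phi 92.47 clk 7.1667 F [ 0.17 -0.76 -2.61] open 0.0115
shift units [ 0.02  0.2  -0.02] yaw units 0.02
```

View pics/s8c.png

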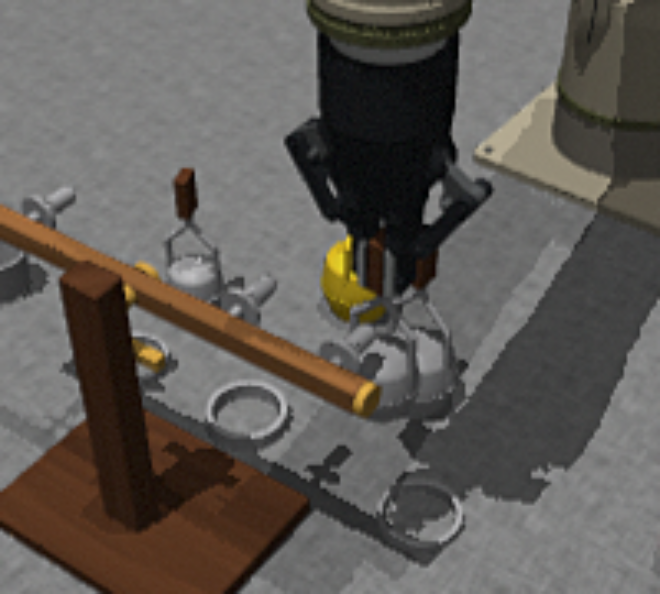

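Request:
servo_tool(moves=[1,0,0.3,0,0,1,0,0.3,0,0,1,0,0.2,0,0,1,0,0,0,0])

```text
clock: 7.5
ee_pos: [0.5998, 0.093, 0.2055]
eef_rot: [-0.005, 0.692, 0.722, 0.002]
wrist_force: [-0.4, -0.9, -2.9]
opening: 0.0113
```

Run:
```python
from h import *
go(0.608,0.0937,.2057,92.35)
```

```text
tcp [0.5998 0.093  0.2055] phi 92.49 clk 7.5 F [-0.44 -0.9  -2.92] open 0.0113
shift units [ 0.01  0.27 -0.01] yaw units 0.02
```

Request:
servo_tool(moves=[1,0,0.15,0,0,1,0,0.1,0,0,1,0,0,0,0])

```text
clock: 7.75
ee_pos: [0.6085, 0.0934, 0.2051]
eef_rot: [-0.005, 0.692, 0.722, 0.002]
wrist_force: [0.1, -0.4, -2.6]
opening: 0.0116
```

Request:
servo_tool(moves=[1,0,0.1,0,0,1,0,0.05,0,0])

```text
clock: 7.92
ee_pos: [0.6131, 0.0936, 0.205]
eef_rot: [-0.005, 0.692, 0.722, 0.001]
wrist_force: [-0.3, 0.1, -2.5]
opening: 0.0115
```

Request:
servo_tool(moves=[1,0,0.1,0,0,1,0,0.05,0,0])

```text
clock: 8.08
ee_pos: [0.616, 0.0937, 0.2043]
eef_rot: [-0.006, 0.692, 0.722, -0.0]
wrist_force: [-10.4, -1.1, -1.8]
opening: 0.0113
```

Request:
servo_tool(moves=[1,0,-0.07,0,0,1,0,0,0,0])

```text
clock: 8.25
ee_pos: [0.6135, 0.0936, 0.2038]
eef_rot: [-0.007, 0.692, 0.722, -0.001]
wrist_force: [0.7, 0.6, -2.4]
opening: 0.0115
```

Run:
```python
from h import *
go(0.6137,0.0937,.195,92.35)
s=shot('scene','s9.png'); cv2.imwrite('pics/s9c.png',cv2.resize(s['image'][90:270,220:420,::-1],None,fx=3.3,fy=3.3))
go(0.6137,0.0937,.195,92.35)
```

```text
tcp [0.6135 0.0936 0.2038] phi 92.49 clk 8.25 F [ 0.67  0.57 -2.39] open 0.0115
shift units [0.   0.01 0.29] yaw units 0.02
tcp [0.6137 0.0936 0.2039] phi 92.49 clk 8.3 F [ 0.17  0.16 -2.89] open 0.011
shift units [-0.   0.   0.3] yaw units 0.02
```

View pics/s9c.png

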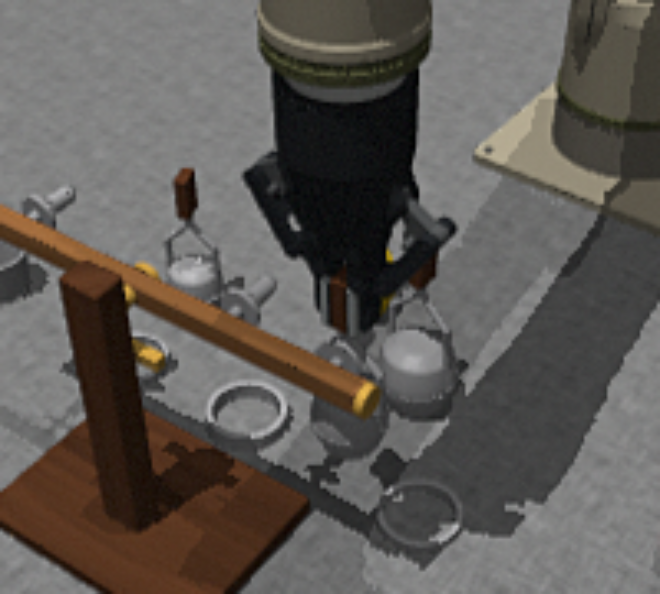

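Request:
servo_tool(moves=[1,0,0,0.12,0,1,0,0,0.12,0,1,0,0,0.1,0,1,0,0,0,0])

```text
clock: 8.63
ee_pos: [0.6142, 0.0938, 0.1932]
eef_rot: [-0.006, 0.692, 0.722, -0.0]
wrist_force: [-0.6, -0.1, -1.4]
opening: 0.0112
```

```bash
cat >> h.py <<'E'
def tilt(f,c=None):
    s=shot('scene',f); W=cloud(s); hsv=cv2.cvtColor(s['image'],cv2.COLOR_RGB2HSV)
    m=(hsv[...,0]>5)&(hsv[...,0]<22)&(hsv[...,1]>100)&(W[...,2]>.14)&(W[...,2]<.30)&(W[...,0]>.62)&(W[...,0]<.668)&(W[...,1]>-.25)&(W[...,1]<.14)&((W[...,1]>-.01)|(W[...,1]<-.1))
    A=W[m]; p=np.polyfit(A[:,1],A[:,2],1)
    for _ in range(3):
        r=A[:,2]-np.polyval(p,A[:,1]); k=abs(r)<.015; p=np.polyfit(A[k,1],A[k,2],1)
    print('tilt ~',-p[0]*-1,'(neg=left down) n',k.sum())
    return s
E
python3 - <<'E'
from h import *
go(0.6137,0.0937,.195,92.35)
tilt('s10.png')
E
```

```text
tcp [0.6142 0.0938 0.1932] phi 92.5 clk 8.6333 F [-0.6  -0.12 -1.4 ] open 0.0112
shift units [-0.   -0.02 -0.06] yaw units 0.02
tilt ~ -0.03455575648398884 (neg=left down) n 1101
```

Request:
servo_tool(moves=[1,0,0,0.12,0,1,-0.01,0,0.12,0,1,-0.01,0,0.12,0,1,-0.01,0,0.1,0,1,0,0,0,0])

```text
clock: 9.1
ee_pos: [0.6144, 0.0928, 0.1788]
eef_rot: [-0.006, 0.692, 0.722, 0.0]
wrist_force: [-0.2, 0.6, -1.2]
opening: 0.0114
```

Run:
```python
from h import *
go(0.6137,0.0925,.17,92.35)
s=tilt('s11.png')
cv2.imwrite('pics/s11c.png',cv2.resize(s['image'][140:260,260:390,::-1],None,fx=5,fy=5,interpolation=cv2.INTER_CUBIC))
```

```text
tcp [0.6144 0.0928 0.1788] phi 92.48 clk 9.1 F [-0.17  0.56 -1.25] open 0.0114
shift units [-0.01 -0.02  0.29] yaw units 0.02
tilt ~ -0.1300527666356931 (neg=left down) n 1122
```

View pics/s11c.png

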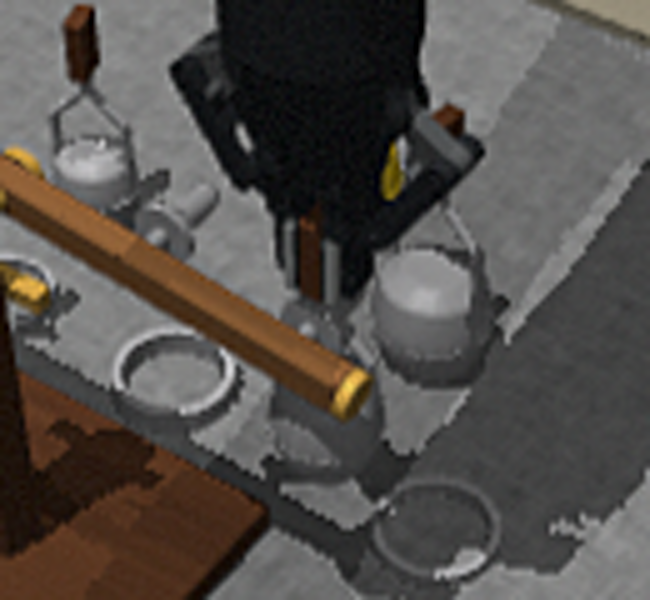

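Run:
```python
from h import *
def tl(f):
    s=load(f); W=cloud(s); hsv=cv2.cvtColor(s['image'],cv2.COLOR_RGB2HSV)
    m=(hsv[...,0]>5)&(hsv[...,0]<22)&(hsv[...,1]>100)&(W[...,2]>.14)&(W[...,2]<.30)&(W[...,0]>.62)&(W[...,0]<.668)&(W[...,1]>-.25)&(W[...,1]<.14)&((W[...,1]>-.01)|(W[...,1]<-.1))
    A=W[m]; p=np.polyfit(A[:,1],A[:,2],1)
    for _ in range(3):
        r=A[:,2]-np.polyval(p,A[:,1]); k=abs(r)<.015; p=np.polyfit(A[k,1],A[k,2],1)
    # flange/pin: grey near outer pin in front
    m=(hsv[...,1]<70)&(W[...,0]>.60)&(W[...,0]<.632)&(abs(W[...,1]-.095)<.022)&(W[...,2]>.18)&(W[...,2]<.26)
    B=W[m]; print(f,p,len(B),np.percentile(B[:,2],[50,90,97,100]).round(4),B[:,1].min().round(4),B[:,1].max().round(4))
    m=(hsv[...,0]<14)&(hsv[...,1]>80)&(W[...,0]>.59)&(W[...,0]<.632)&(abs(W[...,1]-.095)<.022)&(W[...,2]>.2)&(W[...,2]<.28)
    B=W[m]; print(len(B), B.min(0).round(4),B.max(0).round(4)) if len(B) else 0
for f in ('s7','s8','s9','s10','s11'): tl(f+'.npz')
```

```text
s7.npz [-0.00087623  0.22009792] 117 [0.2195 0.2273 0.2285 0.2307] 0.0772 0.108
5 [0.6207 0.08   0.2104] [0.6267 0.1064 0.2159]
s8.npz [-0.00056593  0.22016792] 115 [0.22   0.227  0.2282 0.2298] 0.0779 0.1073
5 [0.6217 0.0797 0.2104] [0.6316 0.1167 0.2223]
s9.npz [-0.00433799  0.21994681] 231 [0.2246 0.2547 0.2583 0.2597] 0.0748 0.1158
75 [0.6077 0.0849 0.2105] [0.6273 0.1051 0.2796]
s10.npz [-0.03455576  0.21828662] 234 [0.2273 0.2538 0.2578 0.2596] 0.0757 0.1169
85 [0.611  0.0831 0.2055] [0.6276 0.1014 0.2717]
s11.npz [-0.13005277  0.21307657] 292 [0.2258 0.25   0.2559 0.2598] 0.075 0.1162
69 [0.6105 0.0851 0.2188] [0.6276 0.1011 0.2783]
```

Request:
servo_tool(moves=[1,0,-0.07,0,0,1,0,-0.07,0,0])

```text
clock: 9.32
ee_pos: [0.612, 0.0924, 0.1798]
eef_rot: [-0.004, 0.692, 0.722, 0.002]
wrist_force: [11.1, 0.6, -0.9]
opening: 0.0111
```

Request:
servo_tool(moves=[1,0,-0.08,0,0])

```text
clock: 9.4
ee_pos: [0.6119, 0.0924, 0.1809]
eef_rot: [-0.002, 0.692, 0.722, 0.004]
wrist_force: [12.8, 0.9, -1.0]
opening: 0.0116
```

Request:
servo_tool(moves=[1,0,0.05,0.05,0,1,0,0,0.12,0,1,0,0,0.1,0,1,0,0,0.1,0,1,0,0,0,0])

```text
clock: 9.82
ee_pos: [0.6144, 0.0909, 0.1705]
eef_rot: [-0.001, 0.692, 0.722, 0.005]
wrist_force: [0.6, -2.2, -0.1]
opening: 0.0111
```

Run:
```python
from h import *
go(0.6135,0.0915,.166,92.35)
s=tilt('s12.png')
```

```text
tcp [0.6144 0.0909 0.1705] phi 92.37 clk 9.8167 F [ 0.63 -2.2  -0.11] open 0.0111
shift units [ 0.02 -0.03  0.15] yaw units 0.0
tilt ~ -0.18230404800774866 (neg=left down) n 1139
```

Request:
servo_tool(moves=[1,0,0,0.1,0,1,0,0,0.03,0,1,0,0,0,0,1,0,0,0,0])

```text
clock: 10.2
ee_pos: [0.6143, 0.0902, 0.1664]
eef_rot: [-0.001, 0.693, 0.721, 0.004]
wrist_force: [0.2, -2.2, 0.5]
opening: 0.0115
```

Run:
```python
from h import *
go(0.6135,0.0915,.166,92.35)
s=tilt('s13.png')
go(0.6135,0.0915,.166,92.35)
```

```text
tcp [0.6143 0.0902 0.1664] phi 92.33 clk 10.2 F [ 0.2  -2.18  0.48] open 0.0115
shift units [ 0.04 -0.02  0.01] yaw units -0.0
tilt ~ -0.21210064037065862 (neg=left down) n 1152
tcp [0.6143 0.0903 0.1664] phi 92.33 clk 10.25 F [ 0.6  -1.72  0.79] open 0.0114
shift units [ 0.04 -0.02  0.01] yaw units -0.0
```

Request:
servo_tool(moves=[0.8,0,0,0,0,0.6,0,0,0,0,0.6,0,0,0,0,0.6,0,0,0,0,0.6,0,0,0,0])

```text
clock: 10.67
ee_pos: [0.6138, 0.0932, 0.1664]
eef_rot: [-0.002, 0.692, 0.722, 0.005]
wrist_force: [-0.3, 0.8, 0.4]
opening: 0.0339
```

Run:
```python
from h import *
go(0.6135,0.0915,.166,92.35)
s=tilt('s14.png')
cv2.imwrite('pics/s14c.png',cv2.resize(s['image'][140:260,260:390,::-1],None,fx=5,fy=5,interpolation=cv2.INTER_CUBIC))
```

```text
tcp [0.6138 0.0932 0.1664] phi 92.48 clk 10.6667 F [-0.32  0.76  0.37] open 0.0339
shift units [-0.06 -0.01  0.01] yaw units 0.02
tilt ~ -0.20281410977099848 (neg=left down) n 1143
```

View pics/s14c.png

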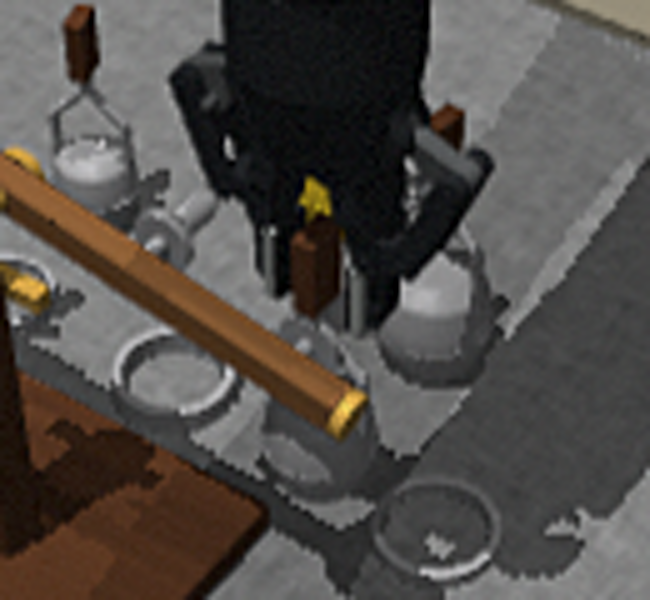

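Request:
servo_tool(moves=[0.6,0,0,-0.4,0,0.6,0,0,-0.7,0,0.6,0,0,-0.9,0,0.5,0,-0.3,-0.5,0,0,-0.3,-0.9,0,0.3,0,-0.4,-1,0,0.3,0,-0.5,-1,0,0,0,-0.5,-1,0,0,0,-0.3,-0.8,0,0,0,0,-0.3,0,0])

```text
clock: 11.55
ee_pos: [0.4493, 0.0317, 0.2501]
eef_rot: [-0.001, 0.718, 0.696, 0.007]
wrist_force: [0.2, -0.0, 0.1]
opening: 0.0852
```

Run:
```python
from h import *
go(0.4394,0.0372,.13,87.7)
s,W=wcloud('w15.png'); grips(s,W)
s=tilt('s15.png')
```

```text
tcp [0.4493 0.0317 0.2501] phi 88.19 clk 11.55 F [ 0.19 -0.01  0.1 ] open 0.0852
shift units [ 0.13 -0.37  4.  ] yaw units 0.07
grip px [179.  96.] n 464 ztop 0.1703 rect [array([373.5, -70.1]), array([11.8, 21.7]), np.float64(11.0)]
grip px [322. 176.] n 345 ztop 0.1701 rect [array([438.6,  36. ]), array([11.1, 19.6]), np.float64(88.0)]
grip px [608. 181.] n 319 ztop 0.1488 rect [array([458.7, 294. ]), array([21.2, 12. ]), np.float64(53.0)]
grip px [ 74. 201.] n 314 ztop 0.1489 rect [array([ 460.7, -188. ]), array([20.3, 11.7]), np.float64(23.2)]
tilt ~ -0.2033836998988258 (neg=left down) n 1137
```

View pics/w15.png

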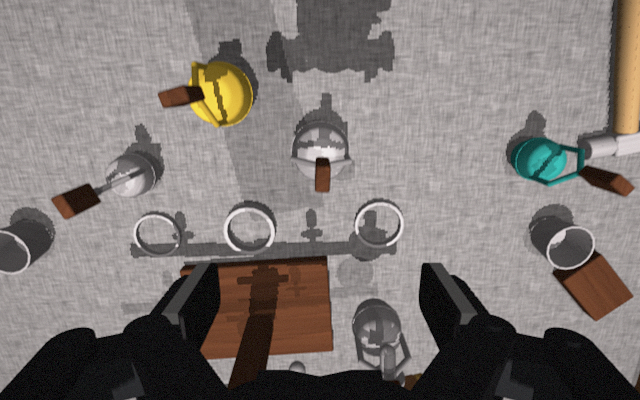

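View pics/s15.png

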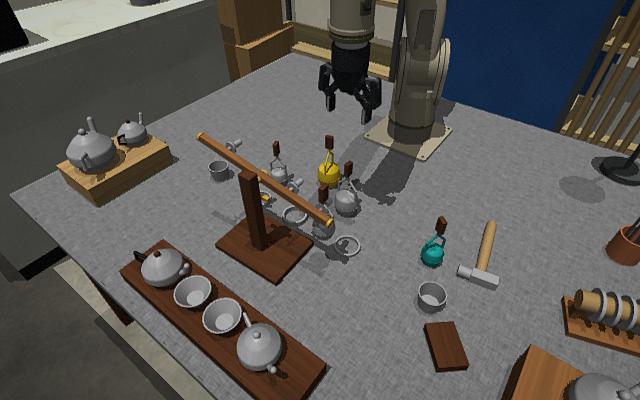

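Request:
servo_tool(moves=[0,0.1,-0.35,0.5,0.07,0,0.05,-0.05,0.8,0,0,0,0,0.8,0,0,0,0,0.8,0,0,0,0,0.8,0,0,0,0,0.6,0,0,0,0,0,0])

```text
clock: 12.23
ee_pos: [0.448, 0.0427, 0.1224]
eef_rot: [0.002, 0.72, 0.694, 0.013]
wrist_force: [0.2, -0.4, 0.4]
opening: 0.0852
```

Run:
```python
from h import *
go(0.439,0.0367,.0897,88)
```

```text
tcp [0.448  0.0427 0.1224] phi 87.88 clk 12.2333 F [ 0.24 -0.45  0.41] open 0.0852
shift units [-0.23 -0.31  1.08] yaw units -0.02
```

Request:
servo_tool(moves=[0,-0.23,-0.31,0,0,0,-0.1,-0.15,0.3,0,0,0,0,0.4,0,0,0,0,0.3,0,0,0,0,0,0])

```text
clock: 12.65
ee_pos: [0.4365, 0.033, 0.0942]
eef_rot: [0.003, 0.72, 0.694, 0.015]
wrist_force: [-0.2, 0.3, -0.9]
opening: 0.0853
```

Run:
```python
from h import *
go(0.439,0.0367,.0897,88);print(tool()[1].round(4), state()['joint_positions'].round(3))
```

```text
tcp [0.4365 0.033  0.0942] phi 87.88 clk 12.65 F [-0.24  0.28 -0.89] open 0.0853
shift units [0.12 0.08 0.15] yaw units -0.02
[[ 0.0371  0.999   0.0249]
 [ 0.9992 -0.0375  0.0161]
 [ 0.017   0.0243 -0.9996]] [-5.030e-01 -3.300e-02  3.300e-01  2.093e+00 -1.000e-03  1.053e+00
  1.362e+00]
```

Request:
servo_tool(moves=[0,0.12,0.08,0.13,0,0,0,0,0.02,0,0.6,0,0,0,0,1,0,0,0,0,1,0,0,0,0,1,0,0,0,0,1,0,0,0,0,1,0,0,0,0])

```text
clock: 13.32
ee_pos: [0.4414, 0.0374, 0.0923]
eef_rot: [0.004, 0.72, 0.694, 0.016]
wrist_force: [-0.2, -4.2, 1.8]
opening: 0.0126
```

Run:
```python
from h import *
go(0.439,0.0367,.0897,88);print(tool()[1].round(4))
s,W=wcloud('w16.png'); grips(s,W)
```

```text
tcp [0.4414 0.0374 0.0923] phi 87.89 clk 13.3167 F [-0.19 -4.17  1.84] open 0.0126
shift units [-0.03 -0.08  0.08] yaw units -0.02
[[ 0.0368  0.9989  0.0289]
 [ 0.9992 -0.0373  0.0172]
 [ 0.0183  0.0283 -0.9994]]
grip px [ 31. 129.] n 251 ztop 0.1627 rect [array([373.2, -59.9]), array([ 5., 12.]), np.float64(72.9)]
grip px [320. 295.] n 1525 ztop 0.1698 rect [array([439.1,  37.3]), array([11.7, 22.6]), np.float64(85.3)]
grip px [294. 357.] n 10 ztop 0.1946 rect [array([435.8,  28.8]), array([0.1, 2.4]), np.float64(87.3)]
grip px [187. 362.] n 59 ztop 0.1997 rect [array([429.8,   0.7]), array([2. , 5.2]), np.float64(33.9)]
```

View pics/w16.png

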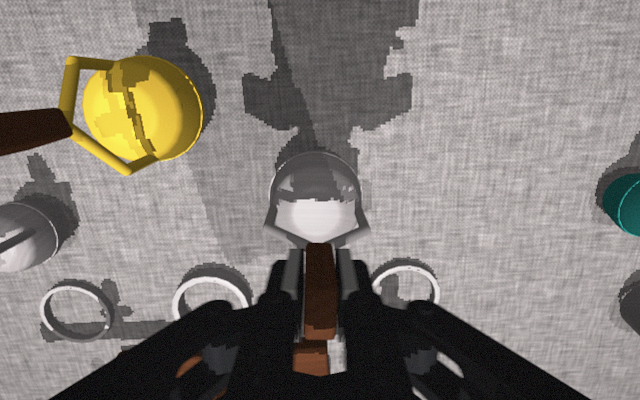

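Request:
servo_tool(moves=[1,0,0,-0.4,0,1,0,0,-0.7,0,1,0,0,-0.8,0,1,0,0,-0.8,-0.2,1,0,0,-0.8,-0.2,1,-0.2,0,-0.7,-0.2,1,-0.4,0.2,-0.5,-0.1,1,-0.7,0.4,-0.2,0,1,-0.9,0.5,0,0,1,-0.9,0.5,0,0])

```text
clock: 14.2
ee_pos: [0.4826, -0.054, 0.2393]
eef_rot: [-0.001, 0.685, 0.729, 0.01]
wrist_force: [-0.2, 0.8, -5.0]
opening: 0.0113
```

Run:
```python
from h import *
go(0.56,-0.166,.2305,92.35)
```

```text
tcp [ 0.4826 -0.054   0.2393] phi 93.56 clk 14.2 F [-0.2   0.78 -4.98] open 0.0113
shift units [-3.89  2.34  0.27] yaw units 0.18
```

Request:
servo_tool(moves=[1,-0.9,0.5,0,0.15,1,-0.9,0.5,0.05,0,1,-0.8,0.5,0.05,0,1,-0.6,0.4,0.05,0,1,-0.2,0.2,0,0,1,0,0,0,0,1,0,0,0,0])

```text
clock: 14.78
ee_pos: [0.5509, -0.1631, 0.2283]
eef_rot: [-0.003, 0.694, 0.72, 0.005]
wrist_force: [-1.2, -0.7, -5.9]
opening: 0.0111
```

Run:
```python
from h import *
go(0.56,-0.166,.2305,92.35)
```

```text
tcp [ 0.5509 -0.1631  0.2283] phi 92.17 clk 14.7833 F [-1.19 -0.65 -5.92] open 0.0111
shift units [-0.11  0.3  -0.08] yaw units -0.03
```

Request:
servo_tool(moves=[1,-0.11,0.3,-0.15,-0.03,1,0,0.1,-0.02,0,1,0,0,0,0])

```text
clock: 15.03
ee_pos: [0.5616, -0.1624, 0.2323]
eef_rot: [-0.005, 0.691, 0.722, 0.005]
wrist_force: [-0.9, -0.2, -5.2]
opening: 0.0114
```

Run:
```python
from h import *
go(0.575,-0.165,.2305,92.35)
s=tilt('s17.png');W=cloud(s)
cv2.imwrite('pics/s17c.png',cv2.resize(s['image'][60:220,180:340,::-1],None,fx=3.7,fy=3.7,interpolation=cv2.INTER_CUBIC))
hsv=cv2.cvtColor(s['image'],cv2.COLOR_RGB2HSV)
m=(hsv[...,1]<60)&(W[...,0]>.545)&(W[...,0]<.58)&(abs(W[...,1]+.165)<.06)&(W[...,2]>.15)&(W[...,2]<.255)&(s['image'].mean(-1)>70)
for lo in np.arange(.15,.26,.01):
    A=W[m&(W[...,2]>=lo)&(W[...,2]<lo+.01)]
    if len(A): print(round(lo,2),len(A),A[:,1].min().round(4),A[:,1].max().round(4))
m=(hsv[...,1]<70)&(W[...,0]>.59)&(W[...,0]<.635)&(abs(W[...,1]+.165)<.03)&(W[...,2]>.2)&(W[...,2]<.27)
A=W[m];print('pin',A.min(0),A.max(0),np.median(A[A[:,0]<.612],0))
```

```text
tcp [ 0.5616 -0.1624  0.2323] phi 92.52 clk 15.0333 F [-0.94 -0.24 -5.16] open 0.0114
shift units [-0.11  0.44  0.06] yaw units 0.02
tilt ~ -0.20463913749449938 (neg=left down) n 1145
0.16 1 -0.1316 -0.1316
0.17 20 -0.1385 -0.1276
0.18 27 -0.1398 -0.1289
0.19 57 -0.1894 -0.1297
0.2 140 -0.1906 -0.1314
0.21 7 -0.1896 -0.1297
0.22 10 -0.1887 -0.1319
0.23 22 -0.1889 -0.1311
0.24 16 -0.1797 -0.1399
0.25 5 -0.1675 -0.1548
pin [ 0.59531284 -0.18013997  0.2283099 ] [ 0.63481823 -0.14948609  0.25216287] [ 0.6048017  -0.16162669  0.23941373]
```

View pics/s17c.png

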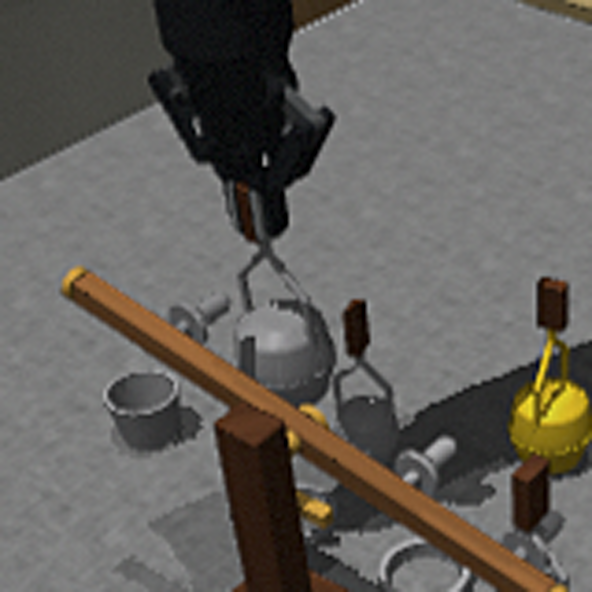

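Request:
servo_tool(moves=[1,-0.1,0.3,0.05,0,1,0,0.3,0,0,1,0,0.3,0,0,1,0,0.2,0,0,1,0,0,0,0])

```text
clock: 15.5
ee_pos: [0.5972, -0.161, 0.2307]
eef_rot: [-0.006, 0.69, 0.724, 0.006]
wrist_force: [0.3, -0.7, -5.5]
opening: 0.0117
```

Run:
```python
from h import *
go(0.618,-0.1634,.2305,92.35)
```

```text
tcp [ 0.5972 -0.161   0.2307] phi 92.71 clk 15.5 F [ 0.31 -0.66 -5.54] open 0.0117
shift units [-0.11  0.69  0.  ] yaw units 0.05
```

Request:
servo_tool(moves=[1,-0.15,0.2,0,0.04,1,-0.03,0.2,0,0,1,0,0.05,0,0,1,0,0,0,0])

```text
clock: 15.83
ee_pos: [0.6126, -0.1665, 0.2299]
eef_rot: [-0.006, 0.692, 0.722, 0.005]
wrist_force: [-0.7, 0.1, -6.2]
opening: 0.0114
```

Run:
```python
from h import *
go(0.618,-0.1634,.2305,92.35)
s=tilt('s18.png');W=cloud(s)
cv2.imwrite('pics/s18c.png',cv2.resize(s['image'][60:220,180:340,::-1],None,fx=3.7,fy=3.7,interpolation=cv2.INTER_CUBIC))
```

```text
tcp [ 0.6126 -0.1665  0.2299] phi 92.4 clk 15.8333 F [-0.69  0.07 -6.2 ] open 0.0114
shift units [ 0.1   0.19 -0.02] yaw units 0.01
tilt ~ -0.20360418833218755 (neg=left down) n 1154
```

View pics/s18c.png

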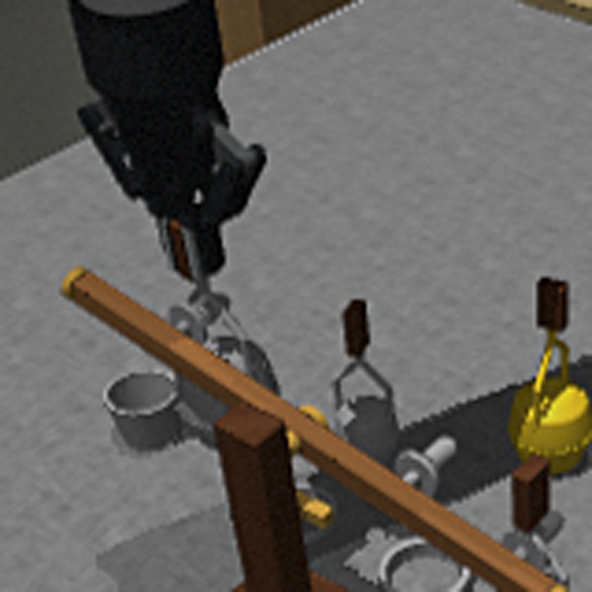

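Request:
servo_tool(moves=[1,0.08,0.1,0,0,1,0,0.08,0,0])

```text
clock: 16.05
ee_pos: [0.6175, -0.1639, 0.2301]
eef_rot: [-0.006, 0.692, 0.721, 0.006]
wrist_force: [0.5, -0.0, -5.4]
opening: 0.0112
```

Request:
servo_tool(moves=[1,0,0.06,0,0])

```text
clock: 16.13
ee_pos: [0.6194, -0.1637, 0.2301]
eef_rot: [-0.006, 0.692, 0.721, 0.006]
wrist_force: [-0.6, -0.6, -5.9]
opening: 0.0113
```

Request:
servo_tool(moves=[1,0,0.06,0,0])

```text
clock: 16.22
ee_pos: [0.6214, -0.1634, 0.2302]
eef_rot: [-0.006, 0.692, 0.722, 0.006]
wrist_force: [-0.9, -0.0, -5.6]
opening: 0.0113
```

Request:
servo_tool(moves=[1,0,0.06,0,0])

```text
clock: 16.3
ee_pos: [0.6234, -0.1632, 0.2303]
eef_rot: [-0.006, 0.692, 0.722, 0.006]
wrist_force: [0.3, 0.2, -5.8]
opening: 0.0113
```

Request:
servo_tool(moves=[1,0,0.05,0,0])

```text
clock: 16.38
ee_pos: [0.6251, -0.1631, 0.2303]
eef_rot: [-0.006, 0.692, 0.722, 0.006]
wrist_force: [-2.8, 0.1, -3.9]
opening: 0.0113
```

Request:
servo_tool(moves=[1,0,0.01,0,0])

```text
clock: 16.47
ee_pos: [0.6251, -0.1631, 0.2302]
eef_rot: [-0.007, 0.692, 0.722, 0.005]
wrist_force: [-2.5, 0.4, -4.7]
opening: 0.0113
```

Request:
servo_tool(moves=[1,0,-0.05,0.05,0,1,0,0,0.12,0,1,0,0,0.12,0,1,0,0,0.12,0,1,0,0,0.05,0,1,0,0,0,0])

```text
clock: 16.97
ee_pos: [0.6238, -0.1644, 0.2155]
eef_rot: [-0.005, 0.693, 0.721, 0.005]
wrist_force: [-0.0, -0.6, -3.4]
opening: 0.0115
```

Run:
```python
from h import *
go(0.6237,-0.1636,.21,92.35)
s=tilt('s19.png')
```

```text
tcp [ 0.6238 -0.1644  0.2155] phi 92.31 clk 16.9667 F [-0.03 -0.59 -3.43] open 0.0115
shift units [ 0.03 -0.    0.18] yaw units -0.01
tilt ~ -0.1315446878944172 (neg=left down) n 1140
```

Request:
servo_tool(moves=[1,0,-0.06,0,0])

```text
clock: 17.1
ee_pos: [0.6224, -0.1644, 0.2157]
eef_rot: [-0.005, 0.693, 0.721, 0.006]
wrist_force: [1.2, -0.4, -4.2]
opening: 0.0112
```

Request:
servo_tool(moves=[1,0,-0.06,0,0])

```text
clock: 17.18
ee_pos: [0.6215, -0.1644, 0.2161]
eef_rot: [-0.004, 0.692, 0.721, 0.006]
wrist_force: [7.6, -1.1, -3.9]
opening: 0.0115
```

Blocked by the shoulder: the bail is in the neck. Ease forward and lower on.

Request:
servo_tool(moves=[1,0,0.06,0.06,0,1,-0.02,0,0.12,0,1,-0.02,0,0.12,0,1,-0.02,0,0.12,0,1,0,0,0.12,0,1,0,0,0.05,0,1,0,0,0,0])

```text
clock: 17.77
ee_pos: [0.6237, -0.1667, 0.198]
eef_rot: [-0.003, 0.693, 0.721, 0.007]
wrist_force: [0.8, -1.2, -0.6]
opening: 0.011
```

Run:
```python
from h import *
go(0.6237,-0.166,.19,92.35)
s=tilt('s20.png')
```

```text
tcp [ 0.6237 -0.1667  0.198 ] phi 92.32 clk 17.7667 F [ 0.85 -1.17 -0.57] open 0.011
shift units [0.02 0.   0.27] yaw units -0.0
tilt ~ 0.012752779231030222 (neg=left down) n 1106
```

Request:
servo_tool(moves=[1,0,0,0.12,0,1,0,0,0.12,0,1,0,0,0.06,0,1,0,0,0,0])

```text
clock: 18.15
ee_pos: [0.6239, -0.1668, 0.1891]
eef_rot: [-0.003, 0.693, 0.721, 0.007]
wrist_force: [0.4, -1.7, -0.1]
opening: 0.0116
```

Run:
```python
from h import *
go(0.6237,-0.166,.19,92.35)
s=tilt('s21.png')
go(0.6237,-0.166,.19,92.35)
```

```text
tcp [ 0.6239 -0.1668  0.1891] phi 92.32 clk 18.15 F [ 0.41 -1.68 -0.11] open 0.0116
shift units [ 0.03 -0.01 -0.03] yaw units -0.0
tilt ~ 0.08797799308076694 (neg=left down) n 1071
tcp [ 0.6239 -0.1668  0.1892] phi 92.32 clk 18.2 F [-0.35 -0.81  0.19] open 0.0114
shift units [ 0.03 -0.01 -0.03] yaw units -0.0
```

Request:
servo_tool(moves=[1,0,0,0.03,0,0.8,0,0,0,0,0.6,0,0,0,0,0.6,0,0,0,0,0.6,0,0,0,0,0.6,0,0,0,0])

```text
clock: 18.7
ee_pos: [0.6242, -0.1654, 0.1887]
eef_rot: [-0.003, 0.692, 0.722, 0.008]
wrist_force: [-1.0, 0.3, -0.7]
opening: 0.0339
```

Run:
```python
from h import *
go(0.6237,-0.166,.19,92.35)
s=tilt('s22.png')
cv2.imwrite('pics/s22c.png',cv2.resize(s['image'][60:260,180:380,::-1],None,fx=3,fy=3,interpolation=cv2.INTER_CUBIC))
```

```text
tcp [ 0.6242 -0.1654  0.1887] phi 92.39 clk 18.7 F [-1.04  0.26 -0.67] open 0.0339
shift units [-0.02 -0.02 -0.04] yaw units 0.01
tilt ~ 0.09456085242350841 (neg=left down) n 1073
```

View pics/s22c.png

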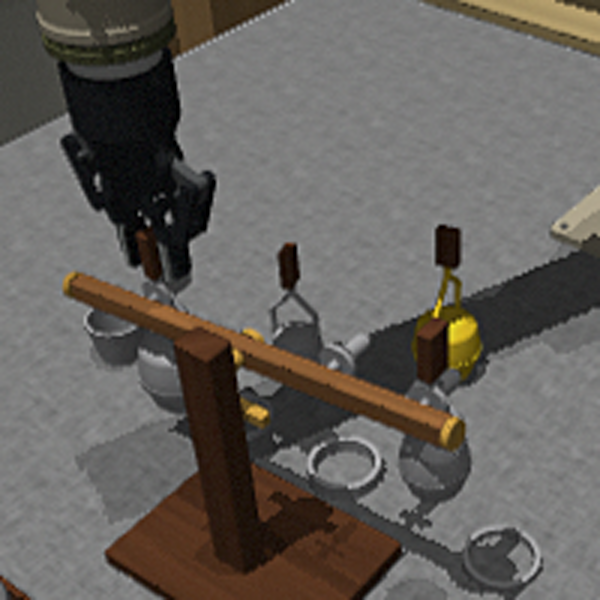

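Request:
servo_tool(moves=[0.6,0,0,-0.4,0,0.6,0,0,-0.7,0,0.6,0,0,-0.7,0,0.5,0,-0.2,-0.5,0,0,0,-0.7,0,0,0,0,-0.9,0,-0.7,0,0,-0.9,0,-0.8,0,0,-0.9,0,-0.8,0,0,-0.8,0,-0.7,0,0,-0.3,0,0])

```text
clock: 19.58
ee_pos: [0.4825, -0.1895, 0.2668]
eef_rot: [0.001, 0.544, 0.839, 0.009]
wrist_force: [-0.9, 0.3, -0.0]
opening: 0.0855
```

Run:
```python
from h import *
go(0.461,-0.188,.13,113)
s,W=wcloud('w23.png'); grips(s,W)
s=tilt('s23.png')
```

```text
tcp [ 0.4825 -0.1895  0.2668] phi 114.15 clk 19.5833 F [-0.89  0.32 -0.04] open 0.0855
shift units [ 0.3  -0.7   4.55] yaw units 0.17
grip px [500. 122.] n 359 ztop 0.1701 rect [array([373.4, -71.6]), array([10.4, 21.3]), np.float64(13.6)]
grip px [327. 155.] n 278 ztop 0.1492 rect [array([ 461. , -189.4]), array([19.8, 10.9]), np.float64(20.3)]
tilt ~ 0.09388735693291546 (neg=left down) n 1060
```

View pics/w23.png

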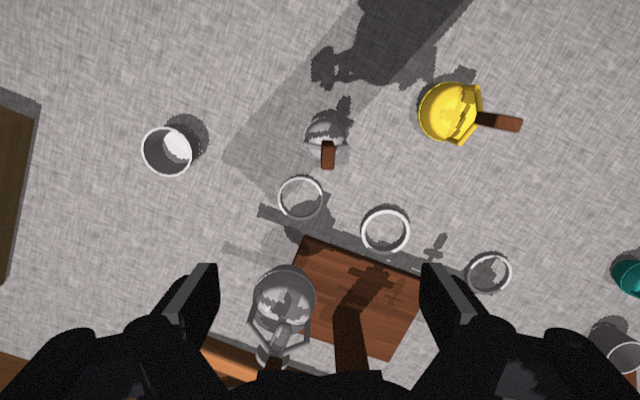

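Request:
servo_tool(moves=[0,0.25,-0.6,0.6,0.25,0,0.1,-0.15,0.9,0,0,0,0,0.9,0,0,0,0,0.9,0,0,0,0,0.9,0,0,0,0,0.7,0,0,0,0,0,0])

```text
clock: 20.27
ee_pos: [0.4703, -0.1833, 0.1184]
eef_rot: [0.005, 0.565, 0.825, 0.011]
wrist_force: [-0.7, 0.2, -0.3]
opening: 0.0853
```

Run:
```python
from h import *
go(0.461,-0.189,.0687,112)
s,W=wcloud('w24.png'); grips(s,W)
```

```text
tcp [ 0.4703 -0.1833  0.1184] phi 111.26 clk 20.2667 F [-0.65  0.2  -0.31] open 0.0853
shift units [-0.07 -0.4   1.65] yaw units -0.11
grip px [612. 154.] n 159 ztop 0.1634 rect [array([376.8, -81.4]), array([10.6,  3. ]), np.float64(17.8)]
grip px [314. 228.] n 910 ztop 0.1488 rect [array([ 461.7, -189.2]), array([22. , 11.1]), np.float64(21.5)]
```

Request:
servo_tool(moves=[0,-0.07,-0.4,0.2,-0.06,0,-0.05,-0.1,0.4,0,0,0,0,0.5,0,0,0,0,0.4,0,0,0,0,0.15,0,0,0,0,0,0])

```text
clock: 20.82
ee_pos: [0.4635, -0.195, 0.0732]
eef_rot: [0.01, 0.563, 0.827, 0.013]
wrist_force: [0.2, 0.4, -0.7]
opening: 0.0851
```

Run:
```python
from h import *
go(0.4615,-0.189,.0687,111.5)
```

```text
tcp [ 0.4635 -0.195   0.0732] phi 111.51 clk 20.8167 F [ 0.22  0.35 -0.69] open 0.0851
shift units [0.21 0.01 0.15] yaw units 0.0
```

Request:
servo_tool(moves=[0,0.15,0,0.1,0,0,0.02,0,0.03,0,0,0,0,0,0])

```text
clock: 21.07
ee_pos: [0.4625, -0.1905, 0.0707]
eef_rot: [0.011, 0.563, 0.826, 0.014]
wrist_force: [-0.0, 0.1, 0.3]
opening: 0.0854
```

Run:
```python
from h import *
go(0.4615,-0.189,.0687,111.5)
```

```text
tcp [ 0.4625 -0.1905  0.0707] phi 111.45 clk 21.0667 F [-0.02  0.08  0.32] open 0.0854
shift units [ 0.06 -0.02  0.07] yaw units -0.01
```

Request:
servo_tool(moves=[0.5,0.04,0,0.05,0,1,0,0,0,0,1,0,0,0,0,1,0,0,0,0,1,0,0,0,0,1,0,0,0,0,1,0,0,0,0])

```text
clock: 21.65
ee_pos: [0.4635, -0.1892, 0.0709]
eef_rot: [0.013, 0.563, 0.826, 0.015]
wrist_force: [-0.1, 0.3, 0.5]
opening: 0.0115
```

Run:
```python
from h import *
go(0.4615,-0.189,.0687,111.5);print(tool()[1].round(4))
s,W=wcloud('w25.png'); grips(s,W)
```

```text
tcp [ 0.4635 -0.1892  0.0709] phi 111.49 clk 21.65 F [-0.09  0.31  0.52] open 0.0115
shift units [ 0.03 -0.06  0.07] yaw units -0.0
[[-0.3663  0.9297  0.0376]
 [ 0.9305  0.3662  0.0099]
 [-0.0046  0.0386 -0.9992]]
grip px [319. 296.] n 1495 ztop 0.1487 rect [array([ 461.3, -189.1]), array([22.9, 11.5]), np.float64(22.3)]
```

View pics/w25.png

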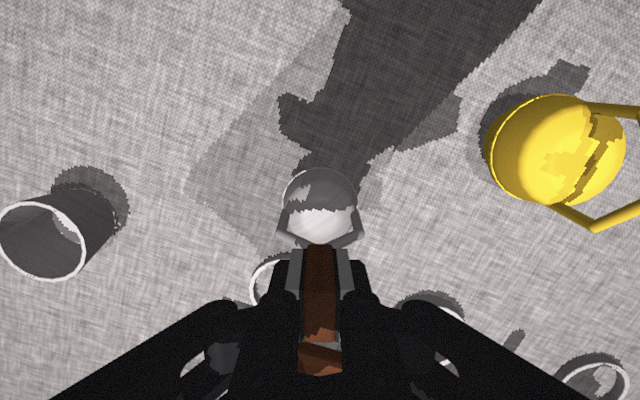

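Request:
servo_tool(moves=[1,0,0,-0.4,0,1,0,0,-0.7,0,1,0,0,-0.8,0,1,0,0,-0.8,0.5,1,0,0,-0.8,0.8,1,0.3,0,-0.8,0.8,1,0.6,0,-0.5,0.6,1,0.8,0.2,0,0.1,1,0.8,0.3,0,0,1,0.8,0.3,0,0])

```text
clock: 22.53
ee_pos: [0.4707, -0.0941, 0.2199]
eef_rot: [0.007, 0.704, 0.71, 0.013]
wrist_force: [0.3, -1.0, -2.7]
opening: 0.0113
```

Run:
```python
from h import *
go(0.55,0.0115,.2145,92.35)
```

```text
tcp [ 0.4707 -0.0941  0.2199] phi 90.52 clk 22.5333 F [ 0.3  -0.97 -2.72] open 0.0113
shift units [3.5  2.67 0.29] yaw units -0.27
```

Request:
servo_tool(moves=[1,0.8,0.4,0,-0.2,1,0.8,0.6,0,-0.05,1,0.7,0.6,0.05,0,1,0.4,0.5,0.05,0,1,0.1,0.2,0,0,1,0,0,0,0,1,0,0,0,0])

```text
clock: 23.12
ee_pos: [0.5405, 0.0059, 0.2162]
eef_rot: [0.005, 0.687, 0.727, 0.012]
wrist_force: [0.5, -0.5, -2.1]
opening: 0.0114
```

Run:
```python
from h import *
go(0.565,0.0118,.2145,92.35);print(tool()[1].round(3)[:,2])
s=tilt('s26.png')
```

```text
tcp [0.5405 0.0059 0.2162] phi 93.24 clk 23.1167 F [ 0.53 -0.47 -2.1 ] open 0.0114
shift units [0.15 0.83 0.08] yaw units 0.13
[ 0.023  0.011 -1.   ]
tilt ~ 0.09436726124991437 (neg=left down) n 1066
```

Request:
servo_tool(moves=[1,0.15,0.4,0.05,0.1,1,0.05,0.35,0,0,1,0,0,0,0,1,0,0,0,0])

```text
clock: 23.5
ee_pos: [0.5617, 0.0086, 0.2156]
eef_rot: [0.005, 0.693, 0.721, 0.011]
wrist_force: [0.3, 0.1, -1.9]
opening: 0.0113
```

Run:
```python
from h import *
go(0.565,0.0118,.2145,92.35)
s=tilt('s27.png');W=cloud(s)
cv2.imwrite('pics/s27c.png',cv2.resize(s['image'][90:250,220:380,::-1],None,fx=3.7,fy=3.7,interpolation=cv2.INTER_CUBIC))
hsv=cv2.cvtColor(s['image'],cv2.COLOR_RGB2HSV)
m=(hsv[...,1]<60)&(W[...,0]>.545)&(W[...,0]<.58)&(abs(W[...,1]-.012)<.06)&(W[...,2]>.15)&(W[...,2]<.255)&(s['image'].mean(-1)>70)
for lo in np.arange(.15,.25,.01):
    A=W[m&(W[...,2]>=lo)&(W[...,2]<lo+.01)]
    if len(A): print(round(lo,2),len(A),A[:,1].min().round(4),A[:,1].max().round(4))
m=(hsv[...,1]<70)&(W[...,0]>.585)&(W[...,0]<.635)&(abs(W[...,1]-.015)<.03)&(W[...,2]>.2)&(W[...,2]<.25)
A=W[m];print('pin',A.min(0),A.max(0),np.median(A[A[:,0]<.606],0))
```

```text
tcp [0.5617 0.0086 0.2156] phi 92.26 clk 23.5 F [ 0.27  0.09 -1.91] open 0.0113
shift units [0.1  0.11 0.04] yaw units -0.01
tilt ~ 0.09426440783582535 (neg=left down) n 1062
0.16 2 0.0335 0.0345
0.17 32 -0.0115 0.0352
0.18 45 -0.0019 0.0341
0.19 136 -0.0098 0.0332
0.2 14 -0.0137 0.0341
0.21 14 -0.0149 0.0339
0.22 23 -0.01 0.0319
0.23 7 0.0001 0.0203
pin [ 0.58930891 -0.00220376  0.21575234] [0.63067079 0.0280502  0.23643586] [0.59863863 0.0150665  0.22537865]
```

View pics/s27c.png

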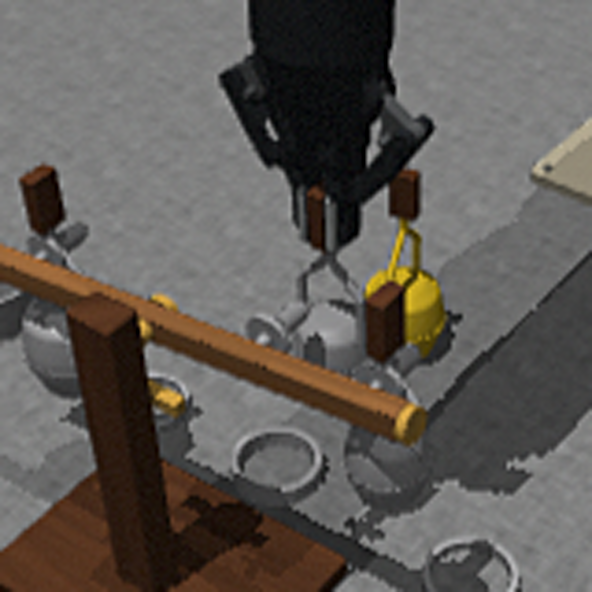

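Request:
servo_tool(moves=[1,0.12,0.3,0.03,0,1,0.02,0.3,0,0,1,0,0.2,0,0,1,0,0.1,0,0,1,0,0,0,0])

```text
clock: 23.97
ee_pos: [0.5907, 0.0131, 0.216]
eef_rot: [0.005, 0.693, 0.721, 0.012]
wrist_force: [-0.2, -0.0, -2.2]
opening: 0.0111
```

Run:
```python
from h import *
go(0.608,0.0138,.2145,92.35)
```

```text
tcp [0.5907 0.0131 0.216 ] phi 92.21 clk 23.9667 F [-0.19 -0.05 -2.19] open 0.0111
shift units [0.   0.58 0.07] yaw units -0.02
```

Request:
servo_tool(moves=[1,0,0.2,0.06,0,1,0,0.2,0,0,1,0,0.1,0,0,1,0,0,0,0])

```text
clock: 24.3
ee_pos: [0.6073, 0.0136, 0.2141]
eef_rot: [0.005, 0.693, 0.721, 0.012]
wrist_force: [-0.8, -0.5, -2.3]
opening: 0.0112
```

Request:
servo_tool(moves=[1,0,0.07,0.03,0])

```text
clock: 24.38
ee_pos: [0.6095, 0.0136, 0.2133]
eef_rot: [0.005, 0.693, 0.72, 0.012]
wrist_force: [-1.4, -0.9, -1.4]
opening: 0.011
```

Request:
servo_tool(moves=[1,0,0.06,0,0])

```text
clock: 24.47
ee_pos: [0.6114, 0.0136, 0.2132]
eef_rot: [0.005, 0.693, 0.72, 0.011]
wrist_force: [0.7, -0.1, -2.3]
opening: 0.0115
```

Request:
servo_tool(moves=[1,0,0.06,-0.02,0])

```text
clock: 24.55
ee_pos: [0.6132, 0.0136, 0.2137]
eef_rot: [0.005, 0.693, 0.72, 0.011]
wrist_force: [-0.0, -1.2, -2.8]
opening: 0.0116
```

Request:
servo_tool(moves=[1,0,0.05,0,0])

```text
clock: 24.63
ee_pos: [0.6149, 0.0137, 0.2139]
eef_rot: [0.005, 0.693, 0.72, 0.011]
wrist_force: [-0.3, -0.1, -2.4]
opening: 0.0113
```

Request:
servo_tool(moves=[1,0,0.05,0,0])

```text
clock: 24.72
ee_pos: [0.6165, 0.0138, 0.214]
eef_rot: [0.005, 0.693, 0.72, 0.011]
wrist_force: [-0.8, 0.2, -2.2]
opening: 0.0113
```

Request:
servo_tool(moves=[1,0,0.04,0,0])

```text
clock: 24.8
ee_pos: [0.6172, 0.0139, 0.2139]
eef_rot: [0.004, 0.693, 0.72, 0.011]
wrist_force: [-7.2, 0.4, -0.8]
opening: 0.0114
```

Request:
servo_tool(moves=[1,0,-0.07,0.05,0,1,0,0,0.12,0,1,0,0,0.12,0,1,0,0,0.06,0,1,0,0,0,0])

```text
clock: 25.22
ee_pos: [0.6157, 0.0136, 0.2029]
eef_rot: [0.005, 0.693, 0.72, 0.012]
wrist_force: [0.1, -0.1, -0.9]
opening: 0.0111
```

Run:
```python
from h import *
go(0.6153,0.0139,.20,92.35)
s=tilt('s28.png')
```

```text
tcp [0.6157 0.0136 0.2029] phi 92.19 clk 25.2167 F [ 0.06 -0.07 -0.9 ] open 0.0111
shift units [ 0.01 -0.02  0.09] yaw units -0.02
tilt ~ 0.03184108859664546 (neg=left down) n 1096
```

Request:
servo_tool(moves=[1,0,-0.06,0,0])

```text
clock: 25.35
ee_pos: [0.6143, 0.0134, 0.2031]
eef_rot: [0.005, 0.693, 0.72, 0.012]
wrist_force: [0.6, -0.8, -0.2]
opening: 0.011
```

Request:
servo_tool(moves=[1,0,-0.06,0,0])

```text
clock: 25.43
ee_pos: [0.6133, 0.0132, 0.2034]
eef_rot: [0.006, 0.694, 0.72, 0.012]
wrist_force: [9.2, -0.3, -1.0]
opening: 0.0111
```

Request:
servo_tool(moves=[1,0,0.05,0.05,0,1,0,0,0.05,0,1,0,0,0,0,1,0,0,0,0])

```text
clock: 25.77
ee_pos: [0.6151, 0.0126, 0.2012]
eef_rot: [0.007, 0.694, 0.72, 0.013]
wrist_force: [0.6, -1.1, 0.0]
opening: 0.0111
```

Run:
```python
from h import *
go(0.615,0.0139,.20,92.35)
s=tilt('s29.png')
go(0.615,0.0139,.20,92.35)
```

```text
tcp [0.6151 0.0126 0.2012] phi 92.14 clk 25.7667 F [ 0.61 -1.08  0.01] open 0.0111
shift units [ 0.04 -0.    0.04] yaw units -0.03
tilt ~ 0.025454814267238477 (neg=left down) n 1100
tcp [0.6152 0.0126 0.2012] phi 92.14 clk 25.8167 F [ 1.25 -0.8   0.48] open 0.0111
shift units [ 0.04 -0.    0.04] yaw units -0.03
```

Request:
servo_tool(moves=[1,0,0,0.06,0,1,0,0,0.03,0,1,0,0,0,0])

```text
clock: 26.07
ee_pos: [0.6152, 0.0126, 0.1986]
eef_rot: [0.007, 0.694, 0.72, 0.013]
wrist_force: [1.1, -0.9, 0.6]
opening: 0.0116
```

Run:
```python
from h import *
s=tilt('s30.png')
go(0.615,0.0139,.20,92.35)
```

```text
tilt ~ -0.01066970802020636 (neg=left down) n 1104
tcp [0.6153 0.0127 0.1986] phi 92.14 clk 26.1167 F [ 0.58 -0.43  0.1 ] open 0.0115
shift units [ 0.04 -0.01 -0.05] yaw units -0.03
```

Request:
servo_tool(moves=[0.8,0,0,0,0,0.6,0,0,0,0,0.6,0,0,0,0,0.6,0,0,0,0,0.6,0,0,0,0])

```text
clock: 26.53
ee_pos: [0.6149, 0.0138, 0.1983]
eef_rot: [0.006, 0.693, 0.72, 0.013]
wrist_force: [0.9, 0.1, -0.3]
opening: 0.0343
```

Run:
```python
from h import *
go(0.615,0.0139,.20,92.35)
s=tilt('s31.png')
cv2.imwrite('pics/s31c.png',cv2.resize(s['image'][90:250,200:360,::-1],None,fx=3.7,fy=3.7,interpolation=cv2.INTER_CUBIC))
```

```text
tcp [0.6149 0.0138 0.1983] phi 92.2 clk 26.5333 F [ 0.87  0.1  -0.28] open 0.0343
shift units [ 0.    0.01 -0.06] yaw units -0.02
tilt ~ 0.007430776532584018 (neg=left down) n 1104
```

View pics/s31c.png

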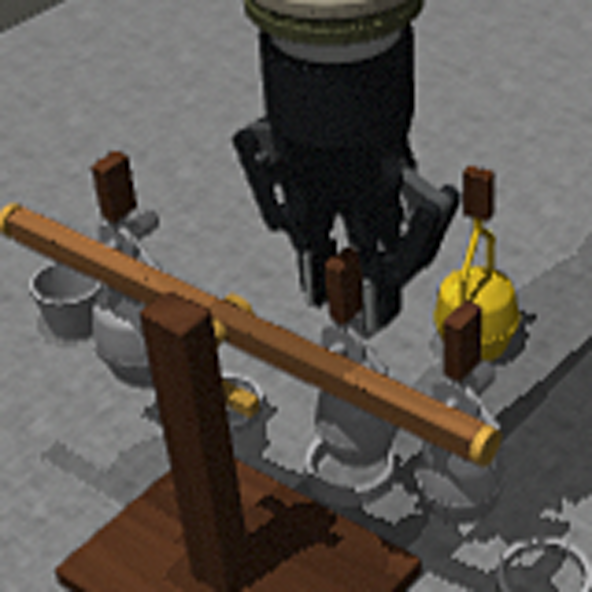

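Level, all three hanging. Retreat straight up, then back.

Request:
servo_tool(moves=[0.6,0,0,-0.3,0,0.6,0,0,-0.6,0,0.6,0,0,-0.8,0,0.6,0,0,-0.8,0,0.6,0,-0.4,-0.3,0,0.6,0,-0.7,0,0,0.6,0,-0.7,0,0,0.6,0,-0.5,0,0,0.6,0,0,0,0,0.6,0,0,0,0])

```text
clock: 27.42
ee_pos: [0.5413, 0.0099, 0.2907]
eef_rot: [0.007, 0.694, 0.72, 0.015]
wrist_force: [0.7, 0.1, 0.1]
opening: 0.0345
```

Request:
servo_tool(moves=[0.6,0,0,0,0,0.6,0,0,0,0,0.6,0,0,0,0,0.6,0,0,0,0,0.6,0,0,0,0,0.6,0,0,0,0])

```text
clock: 27.92
ee_pos: [0.5435, 0.0099, 0.2908]
eef_rot: [0.007, 0.694, 0.72, 0.014]
wrist_force: [1.0, -1.1, -0.5]
opening: 0.034
```

Run:
```python
from h import *
go(0.615,0.0139,.20,92.35)
s=tilt('s32.png'); s=tilt('s33.png');W=cloud(s);hsv=cv2.cvtColor(s['image'],cv2.COLOR_RGB2HSV)
t=shot('top','t33.png');
cv2.imwrite('pics/f33.png',np.vstack([cv2.resize(s['image'][110:250,190:390,::-1],(560,392)),cv2.resize(t['image'][130:220,260:440,::-1],(560,208*1))]))
W0=cloud(load('s7.npz'))
for n,yc in (('outer',.0934),('inner',.0138),('right',-.166)):
    m=(hsv[...,0]<14)&(hsv[...,1]>80)&(W[...,0]>.585)&(W[...,0]<.636)&(abs(W[...,1]-yc)<.025)&(W[...,2]>.232)&(W[...,2]<.30)
    A=W[m]; print(n,len(A),A.min(0).round(4),A.max(0).round(4),'eye z~',A[:,2].max()-.054)
```

```text
tcp [0.5435 0.0099 0.2908] phi 92.15 clk 27.9167 F [ 0.96 -1.12 -0.49] open 0.034
shift units [0.02 2.29 3.1 ] yaw units -0.03
tilt ~ 0.006426883535215354 (neg=left down) n 1103
tilt ~ 0.00657124092590885 (neg=left down) n 1102
outer 151 [0.6057 0.0886 0.237 ] [0.6263 0.0994 0.276 ] eye z~ 0.2220336446333145
inner 156 [0.6037 0.0069 0.2364] [0.6265 0.0193 0.2748] eye z~ 0.22079317519084385
right 135 [ 0.6123 -0.1731  0.234 ] [ 0.6357 -0.1592  0.2727] eye z~ 0.21867697664730795
```

View pics/f33.png

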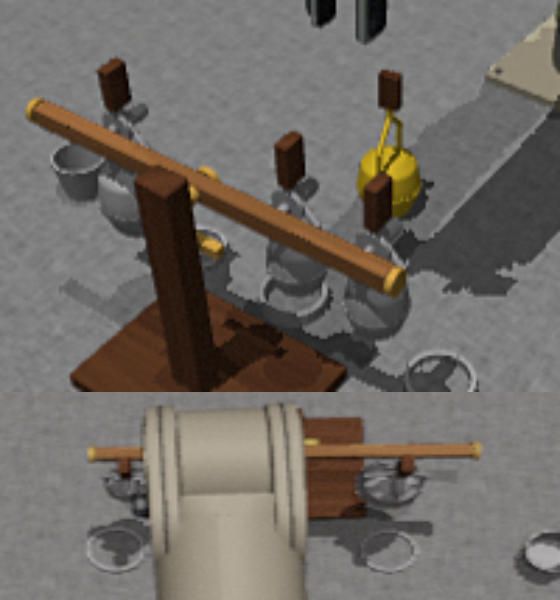

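```bash
python3 -c "
from workcell import *
print(finish_job())"
```

```text
the job is handed in; nothing more can be done
None
```

All three pots hang in their pins' necks, the bar is level, and I handed the job in at about 28 s of the 72 s allowed. The hand-in itself gave no verdict.

**What I did**
- I hung one small pot on the outer left pin, then the big pot on the right pin, then the other small pot on the inner left pin.
- For each pot I felt for the flange and backed off about 1.5 mm. I then lowered it into the neck and gave a gentle pull to confirm the shoulder stopped it.
- I let go only when the wrist force read close to zero.

**Forces:** the highest wrist force I read against the pins was about 13 N, in the first pull test, against the 15 N limit. I only had readings at the end of each call.

**Last checks**
- **Bar tilt:** about +0.007 rad, the same in two pictures 0.05 s apart. Letting go of the first pot left it at about -0.203 rad and the second at about +0.094 rad. The most I measured was about -0.21 rad, just before letting go of the first pot.
- **Bail height above the pin axis, from the camera:** about 6 mm (outer), 5.5 mm (inner) and 4.5 mm (right), all under the 8.5 mm limit.
- **Robot:** clear of everything, above and in front of the stand.
- **Bystanders:** I saw no sign that anything else on the table had moved, but I did not measure it.

**What disagreed**
- **First grasp missed:** the fingers closed above the tab, because the fingertips sit about 42 mm above the reported TCP. I corrected for this in every grasp.
- **Bail heights by TCP:** while I was lowering the pots, the TCP put the bails about 2 mm higher (7.5 to 8 mm above the axis). I relied on the pull tests and the final camera heights instead.
- **Camera offset:** the top and scene cameras differed by about 4 mm sideways, so I used values in between.

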